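# Rig the chocolate-dipping bath with clip-on probes

## Robot

A 6-joint arm with a two-finger parallel gripper is mounted at the origin on the work surface. World frame = base frame: x ahead of the robot, y to its left, z up, the work surface at z = 0. Lengths are in mm, angles in rad, forces in N, time in s.
With the tool pointing down it reaches from about 350 to 875 mm from the base axis. Payload 4.2 kg.
Tool frame: the origin (TCP) lies midway between the tips of the shut fingers; the grasp point (between the pads) lies 19 mm behind it; z points along the fingers, y is the line along which they close (so a half turn about z gives the same grasp; the last joint's range is limited). The gripper opens to 85 mm and grips with 20 to 120 N. Pads are 22 mm wide; open, the fingers measure 114 mm over their backs; the gripper's body (76 mm by 85 mm) begins 54 mm behind the grasp point. The pads swing forward as they close: fully open they stand 13 mm farther back than shut.
Start: joints at [1.445, 0.385, 0.008, 0, -1.194, -0.259], TCP at [234.575, 579.287, 231.312] pointing down, gripper open.
Joint ranges: [-3.14, 3.14], [-1.21, 2.06], [-1.07, 1.41], [-3.16, 2.05], [-2.99, -0.16], [-3.1, 3.1]. Speed limits (rad/s): [2.79, 2.79, 3.14, 3.14, 3.14, 3.14].

## Interface

Orientations are given as a unit quaternion [x, y, z, w].
In Python, from bench import sensors, get_image, camera_params, job_done gives the robot as it stands.
- The arm moves only by the tool servo_tool, never from a script. Its argument "motion" is a list of rows, each an object with "travel": the shift along the tool's x, y, z as a fraction of full scale, a list of three; "rot": the turn, a rotation vector about the tool's x, y, z as a fraction of full scale, a list of three; "hand": the opening, from 0 (shut) to 1 (fully open). In form: [{"travel": [x, y, z], "rot": [wx, wy, wz], "hand": hand}, ...]. A call has 1 to 10 rows; each row shifts and turns the commanded pose from where the row before left it, along the tool's axes as they then stand; what a row does not reach is not made up. Full scale, the value 1, is 25 cm for a shift and 360 degrees for a turn. A row lasts 1/12 s, in which the tool goes at most 41.7 mm and 7.16 degrees, less where a joint would pass 70% of its speed; a pose out of reach is approached as far as the arm can. A call with a number of a shift or a turn outside -1 to 1 is refused whole. A call with a gripper value outside its range is refused whole. The fingers move at their own pace and stop on an object; the grip force is fixed at half the most. Time passes only in rows, so rows that do not move let the fingers close. It gives the time, the measured TCP pose, the force, the opening and the grip force at its end, in the units of the state.
- sensors.read_state(): the state, without advancing time (a new reading comes with each control period).
- get_image(name): name is "side" or "top"; returns (picture, depth): 420x560x3 uint8, red, green, blue; 420x560 float32, mm along the optical axis (not along the pixel's ray), 0 where there is no reading.
- camera_params(name): a dict with "camera_matrix" (3x3 intrinsics, pixels), "R" (3x3) and "t" (3): a world point X has camera coordinates R X + t. Camera axes: x right, y down, z forward; pixel columns grow to the right and rows downward; lengths in mm; the calibration is good to about 2 mm. A picture is of the moment at which its call begins. camera_params takes no time and is no camera call.
- job_done(): hands the job in; it is judged then, once.
The state is a dict: "clock": time; "joints": joint angles; "joint_vel": joint speeds; "joint_efforts": joint torques, N m; "position": TCP position; "ee_rot": TCP orientation; "contact_force": force on the tool from outside, world axes, zero at the start; "wrist_torque": the same for the moment, N m; "gripper_width": finger opening in mm; "grasp_force": force on a finger pad.
Only numpy, scipy, OpenCV 4.12 (cv2) and the standard library are available. Lean on these libraries where they do the work, as an engineer would, in place of code of your own. Each camera call takes 0.05 s, during which the arm holds its last target. There are 200 camera calls.

## Task

Set up for chocolate dipping: stand every empty dipping pot upright on the floor of the roasting tin that serves as the water bath, clip a probe clip fully down on each pot's rim with its eyelet over the inside of the pot, and put a probe thermometer through each of those eyelets until its collar sits on the eyelet. There are two or three pots today; anything left over is spare. Leave the wooden spoon and the scraper where they lie.

Things in the scene. Friction and masses are not known exactly. Their poses are not given: they have to be found in the camera images.
- tin: shallow open steel roasting tin (the water bath) standing on the island, fixed; outside 190 (its x) x 350 (its y) x 45 mm high, walls and floor 3 mm thick, straight sides; two small bail handles at its y ends; origin at the centre of its underside, z up
- rack: white enamelled open storage tin, fixed, outside 90 (its x) x 190 (its y) x 85 mm high, walls 3 mm; the spare probe clips are kept clipped on its -x wall (outer face at x = -45 mm, rim at z = 85 mm), 55 mm apart, their eyelets over its inside; origin at the centre of its underside
- stand: pale wooden block, fixed, 60 (x) x 180 (y) x 60 mm high, with three 8 mm holes 50 mm deep, 55 mm apart along y, in which the probes stand loosely, tips 10 mm and head centres 124 mm above the island, head x within 0.3 rad of the block x; origin at the centre of its underside
- pot1_mid (a point): dipping pot: plain open steel beaker, 66 mm outside diameter, 100 mm high, wall 3 mm, floor 4 mm, about 0.3 kg, no rim bead; point on its axis half-way up (50 mm above its underside, 50 mm below the rim), z up along the axis. Two or three such pots are present
- pot2_mid (a point): dipping pot: plain open steel beaker, 66 mm outside diameter, 100 mm high, wall 3 mm, floor 4 mm, about 0.3 kg, no rim bead; point on its axis half-way up (50 mm above its underside, 50 mm below the rim), z up along the axis. Two or three such pots are present
- pot3_mid (a point): dipping pot: plain open steel beaker, 66 mm outside diameter, 100 mm high, wall 3 mm, floor 4 mm, about 0.3 kg, no rim bead; point on its axis half-way up (50 mm above its underside, 50 mm below the rim), z up along the axis. Two or three such pots are present
- clip1_hinge (a point): probe clip, peg-like, 64 mm high, 50 g. Point: middle of the hinge. +x to the eyelet, z up, y along hinge and gripped wall. Jaws 12 mm wide, either side of x = 0 (mid-wall), reach 31 (inner) and 20 mm (outer) below; a bridge stops on the rim: hinge 9 mm above the rim when fully down. Eyelet, inner half: a 15 mm tube, 8 mm hole along z, 16 deep, upper mouth centre at x 38, z -5 mm
- clip1_jaw (a joint): that clip's opening, rad, sprung shut: -0.17 empty, 0 on a 3 mm wall (up to 0.1 if curved), 0.6 squeezed. Two levers end in red rolls, 6 mm thick, 18 mm wide (y), 29 mm above the hinge at x = +15 and -15 mm (36 mm overall). Squeeze them along x, 5 to 13 N, to a hard stop: 17.5 mm overall, 32 mm above the hinge, each half leans 0.3 rad, jaw gap about 12 mm
- clip2_hinge (a point): probe clip, peg-like, 64 mm high, 50 g. Point: middle of the hinge. +x to the eyelet, z up, y along hinge and gripped wall. Jaws 12 mm wide, either side of x = 0 (mid-wall), reach 31 (inner) and 20 mm (outer) below; a bridge stops on the rim: hinge 9 mm above the rim when fully down. Eyelet, inner half: a 15 mm tube, 8 mm hole along z, 16 deep, upper mouth centre at x 38, z -5 mm
- clip2_jaw (a joint): that clip's opening, rad, sprung shut: -0.17 empty, 0 on a 3 mm wall (up to 0.1 if curved), 0.6 squeezed. Two levers end in red rolls, 6 mm thick, 18 mm wide (y), 29 mm above the hinge at x = +15 and -15 mm (36 mm overall). Squeeze them along x, 5 to 13 N, to a hard stop: 17.5 mm overall, 32 mm above the hinge, each half leans 0.3 rad, jaw gap about 12 mm
- clip3_hinge (a point): probe clip, peg-like, 64 mm high, 50 g. Point: middle of the hinge. +x to the eyelet, z up, y along hinge and gripped wall. Jaws 12 mm wide, either side of x = 0 (mid-wall), reach 31 (inner) and 20 mm (outer) below; a bridge stops on the rim: hinge 9 mm above the rim when fully down. Eyelet, inner half: a 15 mm tube, 8 mm hole along z, 16 deep, upper mouth centre at x 38, z -5 mm
- clip3_jaw (a joint): that clip's opening, rad, sprung shut: -0.17 empty, 0 on a 3 mm wall (up to 0.1 if curved), 0.6 squeezed. Two levers end in red rolls, 6 mm thick, 18 mm wide (y), 29 mm above the hinge at x = +15 and -15 mm (36 mm overall). Squeeze them along x, 5 to 13 N, to a hard stop: 17.5 mm overall, 32 mm above the hinge, each half leans 0.3 rad, jaw gap about 12 mm
- probe1_mid (a point): stick probe thermometer: head 18 (x) x 24 (y) x 50 mm high; under it a 13 mm collar, 4 mm thick, that stops on the eyelet's mouth, and a round steel stem of 5 mm with a rounded tip. Point at the centre of the head, z up along the stem, 29 mm above the underside of the collar, 114 mm above the tip; 35 g; probe1 yellow, probe2 green, probe3 blue, any may be used
- probe1_tip (a point): same probe, same frame: the stem's tip, 85 mm below the underside of the collar
- probe2_mid (a point): stick probe thermometer: head 18 (x) x 24 (y) x 50 mm high; under it a 13 mm collar, 4 mm thick, that stops on the eyelet's mouth, and a round steel stem of 5 mm with a rounded tip. Point at the centre of the head, z up along the stem, 29 mm above the underside of the collar, 114 mm above the tip; 35 g; probe1 yellow, probe2 green, probe3 blue, any may be used
- probe2_tip (a point): same probe, same frame: the stem's tip, 85 mm below the underside of the collar
- probe3_mid (a point): stick probe thermometer: head 18 (x) x 24 (y) x 50 mm high; under it a 13 mm collar, 4 mm thick, that stops on the eyelet's mouth, and a round steel stem of 5 mm with a rounded tip. Point at the centre of the head, z up along the stem, 29 mm above the underside of the collar, 114 mm above the tip; 35 g; probe1 yellow, probe2 green, probe3 blue, any may be used
- probe3_tip (a point): same probe, same frame: the stem's tip, 85 mm below the underside of the collar
- spoon: wooden spoon, 280 mm long, lying flat; not part of the job, leave it where it is; origin at its underside
- scraper: black and red plastic scraper, 260 mm long, lying flat; not part of the job, leave it where it is; origin at its underside

How it is judged (in metres and radians):
At the end, for the whole second after the job is handed in: Each pot present stands upright (0.1 rad) in the tin; a clip sits on its rim (hinge 4 to 17 mm above the rim, upright within 0.2 rad, clamped); a probe is through its eyelet, collar within about 8 mm of its mouth, upright within 0.3 rad, tip down in the pot (x of pot1_mid in the frame of tin between -0.095 and 0.095 m and y of pot1_mid in the frame of tin between -0.175 and 0.175 m and z of each of pot1_mid, pot2_mid, pot3_mid in the frame of tin below 0.06 m and angle between each of pot1_mid, pot2_mid, pot3_mid's own z axis and vertical below 0.1 rad and ((horizontal distance between clip1_hinge and pot1_mid between 0.025 and 0.039 m and z of clip1_hinge in the frame of pot1_mid between 0.054 and 0.067 m and angle between clip1_hinge's own z axis and vertical below 0.2 rad and value of joint clip1_jaw between -0.06 and 0.22 rad) or (horizontal distance between clip2_hinge and pot1_mid between 0.025 and 0.039 m and z of clip2_hinge in the frame of pot1_mid between 0.054 and 0.067 m and angle between clip2_hinge's own z axis and vertical below 0.2 rad and value of joint clip2_jaw between -0.06 and 0.22 rad) or (horizontal distance between clip3_hinge and pot1_mid between 0.025 and 0.039 m and z of clip3_hinge in the frame of pot1_mid between 0.054 and 0.067 m and angle between clip3_hinge's own z axis and vertical below 0.2 rad and value of joint clip3_jaw between -0.06 and 0.22 rad)) and ((horizontal distance between probe1_mid and pot1_mid below 0.022 m and horizontal distance between probe1_tip and pot1_mid below 0.028 m and z of probe1_mid in the frame of pot1_mid between 0.076 and 0.096 m and angle between probe1_mid's own z axis and vertical below 0.3 rad) or (horizontal distance between probe2_mid and pot1_mid below 0.022 m and horizontal distance between probe2_tip and pot1_mid below 0.028 m and z of probe2_mid in the frame of pot1_mid between 0.076 and 0.096 m and angle between probe2_mid's own z axis and vertical below 0.3 rad) or (horizontal distance between probe3_mid and pot1_mid below 0.022 m and horizontal distance between probe3_tip and pot1_mid below 0.028 m and z of probe3_mid in the frame of pot1_mid between 0.076 and 0.096 m and angle between probe3_mid's own z axis and vertical below 0.3 rad)) and x of pot2_mid in the frame of tin between -0.095 and 0.095 m and y of pot2_mid in the frame of tin between -0.175 and 0.175 m and ((horizontal distance between clip1_hinge and pot2_mid between 0.025 and 0.039 m and z of clip1_hinge in the frame of pot2_mid between 0.054 and 0.067 m and angle between clip1_hinge's own z axis and vertical below 0.2 rad and value of joint clip1_jaw between -0.06 and 0.22 rad) or (horizontal distance between clip2_hinge and pot2_mid between 0.025 and 0.039 m and z of clip2_hinge in the frame of pot2_mid between 0.054 and 0.067 m and angle between clip2_hinge's own z axis and vertical below 0.2 rad and value of joint clip2_jaw between -0.06 and 0.22 rad) or (horizontal distance between clip3_hinge and pot2_mid between 0.025 and 0.039 m and z of clip3_hinge in the frame of pot2_mid between 0.054 and 0.067 m and angle between clip3_hinge's own z axis and vertical below 0.2 rad and value of joint clip3_jaw between -0.06 and 0.22 rad)) and ((horizontal distance between probe1_mid and pot2_mid below 0.022 m and horizontal distance between probe1_tip and pot2_mid below 0.028 m and z of probe1_mid in the frame of pot2_mid between 0.076 and 0.096 m and angle between probe1_mid's own z axis and vertical below 0.3 rad) or (horizontal distance between probe2_mid and pot2_mid below 0.022 m and horizontal distance between probe2_tip and pot2_mid below 0.028 m and z of probe2_mid in the frame of pot2_mid between 0.076 and 0.096 m and angle between probe2_mid's own z axis and vertical below 0.3 rad) or (horizontal distance between probe3_mid and pot2_mid below 0.022 m and horizontal distance between probe3_tip and pot2_mid below 0.028 m and z of probe3_mid in the frame of pot2_mid between 0.076 and 0.096 m and angle between probe3_mid's own z axis and vertical below 0.3 rad)) and x of pot3_mid in the frame of tin between -0.095 and 0.095 m and y of pot3_mid in the frame of tin between -0.175 and 0.175 m and ((horizontal distance between clip1_hinge and pot3_mid between 0.025 and 0.039 m and z of clip1_hinge in the frame of pot3_mid between 0.054 and 0.067 m and angle between clip1_hinge's own z axis and vertical below 0.2 rad and value of joint clip1_jaw between -0.06 and 0.22 rad) or (horizontal distance between clip2_hinge and pot3_mid between 0.025 and 0.039 m and z of clip2_hinge in the frame of pot3_mid between 0.054 and 0.067 m and angle between clip2_hinge's own z axis and vertical below 0.2 rad and value of joint clip2_jaw between -0.06 and 0.22 rad) or (horizontal distance between clip3_hinge and pot3_mid between 0.025 and 0.039 m and z of clip3_hinge in the frame of pot3_mid between 0.054 and 0.067 m and angle between clip3_hinge's own z axis and vertical below 0.2 rad and value of joint clip3_jaw between -0.06 and 0.22 rad)) and ((horizontal distance between probe1_mid and pot3_mid below 0.022 m and horizontal distance between probe1_tip and pot3_mid below 0.028 m and z of probe1_mid in the frame of pot3_mid between 0.076 and 0.096 m and angle between probe1_mid's own z axis and vertical below 0.3 rad) or (horizontal distance between probe2_mid and pot3_mid below 0.022 m and horizontal distance between probe2_tip and pot3_mid below 0.028 m and z of probe2_mid in the frame of pot3_mid between 0.076 and 0.096 m and angle between probe2_mid's own z axis and vertical below 0.3 rad) or (horizontal distance between probe3_mid and pot3_mid below 0.022 m and horizontal distance between probe3_tip and pot3_mid below 0.028 m and z of probe3_mid in the frame of pot3_mid between 0.076 and 0.096 m and angle between probe3_mid's own z axis and vertical below 0.3 rad))); the robot touches nothing.
It fails at once if the wooden spoon or the scraper is pushed more than 4 cm (distance of any of spoon, scraper from where it was at the start of the episode above 0.04 m).
Of pot1, pot2, pot3 only 2 to 3 are there at a start; the rules pass over those that are not, and their reading is None.
At some moment in a run one of pot1, pot2, pot3 may be knocked a few centimetres aside while the robot is not near it.
It also fails if it takes over 210 s, if anything falls off the work surface, if the arm or the gripper's body presses on something with over 40 N, if the wrist force passes 120 N, or if a joint passes its speed limit or range.

## Working session

There is one attempt and no reset: what is moved stays moved. The work goes in short steps, Python scripts to look and compute and a tool call to move; the robot and the scene stay as the last step left them, time stands still between calls to the robot, and variables do not carry over. Pictures are saved under pics/ and viewed, at most 14 in all, crops included, and the job is handed in when it is done.

Besides the shell and the picture viewer there is one more tool, called after ">>>" as a command line: name --argument value ..., lists and objects as JSON in quotes. servo_tool: Moves the arm, as the interface text tells. Its arguments: {"type":"object","properties":{"motion":{"type":"array"}},"required":["motion"]}

```bash
mkdir -p pics; ls; python3 - <<'E'
from bench import sensors,get_image,camera_params
import cv2,numpy as np
print(sensors.read_state())
for n in("side","top"):
    p,d=get_image(n);cv2.imwrite(f"pics/{n}0.png",p[:,:,::-1]);np.save(f"{n}0.npy",d)
    c=camera_params(n);print(n,c, -np.array(c['R']).T@c['t'])
E
```

```text
pics
{'clock': 0.0, 'joints': array([ 1.44462377e+00,  3.85540416e-01,  6.58804869e-03, -4.75240701e-04,
       -1.19399483e+00, -2.58605533e-01]), 'joint_vel': array([ 6.27966676e-05, -4.39911258e-05, -8.24147529e-04,  6.60589240e-04,
       -2.07476399e-04,  9.64115031e-04]), 'joint_efforts': array([ 3.89844281e-04, -3.92288983e+01,  1.88410825e+01,  4.18640390e+00,
       -4.60375857e-03,  5.37010351e-06]), 'position': array([234.36036526, 578.75145788, 230.22007018]), 'ee_rot': array([ 9.81532883e-01, -1.91290343e-01, -1.49212842e-04,  1.08769013e-03]), 'contact_force': array([0.31287269, 0.070208  , 0.70229777]), 'wrist_torque': array([-0.00152897, -0.006401  ,  0.04631434]), 'grasp_force': 0.0, 'gripper_width': 85.69317672262599}
side {'camera_matrix': array([[473.62527034,   0.        , 276.20194984],
       [  0.        , 473.62527034, 212.64783929],
       [  0.        ,   0.        ,   1.        ]]), 'R': array([[ 0.67908377, -0.73388249, -0.01617796],
       [-0.55876135, -0.50249486, -0.65976107],
       [ 0.47605775,  0.45707265, -0.75130128]]), 't': array([-352.64322878,  375.60449537,  970.30252277])} [ -12.57246489 -513.55810837  971.09369882]
top {'camera_matrix': array([[396.90469691,   0.        , 275.77266935],
       [  0.        , 396.90469691, 211.72893385],
       [  0.        ,   0.        ,   1.        ]]), 'R': array([[ 2.40872053e-02, -9.99709638e-01,  6.68272364e-04],
       [-9.91201673e-01, -2.39692283e-02, -1.30171881e-01],
       [ 1.30150102e-01,  2.47308414e-03, -9.91491218e-01]]), 't': array([-26.55458192, 512.6470747 , 868.20684835])} [395.77905408 -16.4062653  927.56944503]
```

View pics/top0.png

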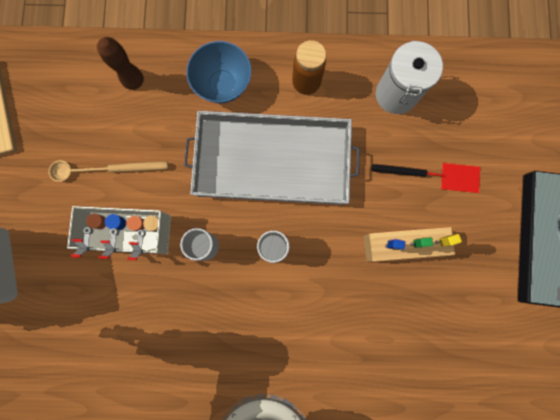

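View pics/side0.png

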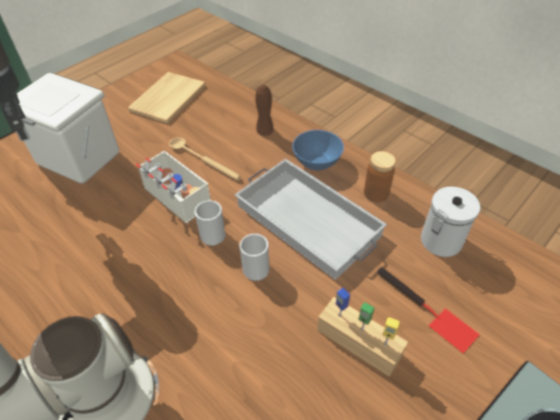

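```bash
cat > h.py <<'E'
from bench import sensors,get_image,camera_params
import cv2,numpy as np
from scipy.spatial.transform import Rotation as Rn
from scipy.optimize import least_squares
def cloud(n,d=None):
    if d is None: p,d=get_image(n)
    else: p=None
    c=camera_params(n);K=c['camera_matrix'];v,u=np.mgrid[:420,:560]
    X=np.dstack([(u-K[0,2])/K[0,0]*d,(v-K[1,2])/K[1,1]*d,d])
    W=(X-c['t'])@c['R']; W[d<=0]=np.nan
    return p,W
def at(n,u,v,z):
    c=camera_params(n);r=c['R'].T@np.linalg.solve(c['camera_matrix'],[u,v,1]);o=-c['R'].T@c['t']
    return o+r*(z-o[2])/r[2]
def px(n,X):
    c=camera_params(n);q=c['camera_matrix']@(c['R']@np.array(X,float)+c['t']);return q[:2]/q[2]
def sel(W,x,y,z):
    P=W.reshape(-1,3);m=np.ones(len(P),bool)
    for i,(a,b) in enumerate((x,y,z)): m&=(P[:,i]>a)&(P[:,i]<b)
    return P[m]
def circ(P,r=31.5):
    f=least_squares(lambda c:np.hypot(P[:,0]-c[0],P[:,1]-c[1])-r,P[:,:2].mean(0),loss='soft_l1');return f.x,np.sqrt(np.mean(f.fun**2))
def crop(n,p,u0,v0,w,h,s,name):
    cv2.imwrite(f"pics/{name}.png",cv2.resize(p[v0:v0+h,u0:u0+w,::-1],None,fx=s,fy=s,interpolation=cv2.INTER_CUBIC))
def state():
    s=sensors.read_state();print(round(s['clock'],2),s['position'].round(1),Rn.from_quat(s['ee_rot']).as_matrix().round(3).tolist(),'w',round(s['gripper_width'],1),'F',s['contact_force'].round(1),'g',round(s['grasp_force'],1))
E
python3 - <<'E'
from h import *
np.set_printoptions(precision=1,suppress=True)
for n in("top","side"):
    _,W=cloud(n,np.load(n+"0.npy"))
    print(n)
    for nm,uv in dict(rackc=(120,232),pot1=(198,245),pot2=(273,247),tin=(273,157),stand=(410,245)).items():
        if n=="top": print(nm,at(n,*uv,85))
    print('table z',np.nanmedian(sel(W,(200,700),(-400,400),(-20,20))[:,2]))
    for y0 in((60,150),(-50,59)):
        P=sel(W,(220,380),(y0[0],y0[1]+20),(97,104)); print('pot rim',len(P),P[:,2].mean() if len(P) else 0,circ(P) if len(P)>5 else '')
    for nm,b,h in(("tin",((390,640),(-220,200),(42,49)),45),("rack",((250,440),(230,480),(82,88)),85),("stand",((270,400),(-450,-190),(57,63)),60)):
        P=sel(W,*b)
        print(nm,len(P),cv2.minAreaRect(P[:,:2].astype(np.float32)) if len(P) else'')
    P=sel(W,(200,420),(-500,-150),(140,155));print('heads',len(P));
    if len(P):
        from scipy.cluster.vq import kmeans2
        c,l=kmeans2(P[:,:2],P[[P[:,1].argmin(),np.argsort(P[:,1])[len(P)//2],P[:,1].argmax()],:2],minit='matrix')
        for i in range(3): print(c[i],cv2.minAreaRect(P[l==i][:,:2].astype(np.float32)))
p=cv2.imread("pics/top0.png")[:,:,::-1]; crop("top",p,60,195,120,75,6,"c1")
p=cv2.imread("pics/side0.png")[:,:,::-1]; crop("side",p,130,145,100,75,8,"c2")
E
```

```text
top
rackc [454.9 315.8  85. ]
pot1 [431.4 148.6  85. ]
pot2 [431.  -10.3  85. ]
tin [626.6  -5.4  85. ]
stand [ 442.2 -300.3   85. ]
table z 0.9065799831850679
pot rim 0 0 
pot rim 0 0 
tin 828 ((524.517333984375, -0.3700103759765625), (398.1528625488281, 230.1875762939453), 89.99040222167969)
rack 172 ((425.59686279296875, 330.54498291015625), (28.272357940673828, 190.79153442382812), 0.10994014143943787)
stand 0 
heads 0
side
table z 0.2228627622318209
pot rim 0 0 
pot rim 0 0 
tin 649 ((519.7930908203125, -3.344146728515625), (398.1237487792969, 239.37646484375), 89.96320343017578)
rack 107 ((425.5362548828125, 326.69158935546875), (191.33609008789062, 28.42813491821289), 89.675537109375)
stand 0 
heads 0
```

View pics/c1.png

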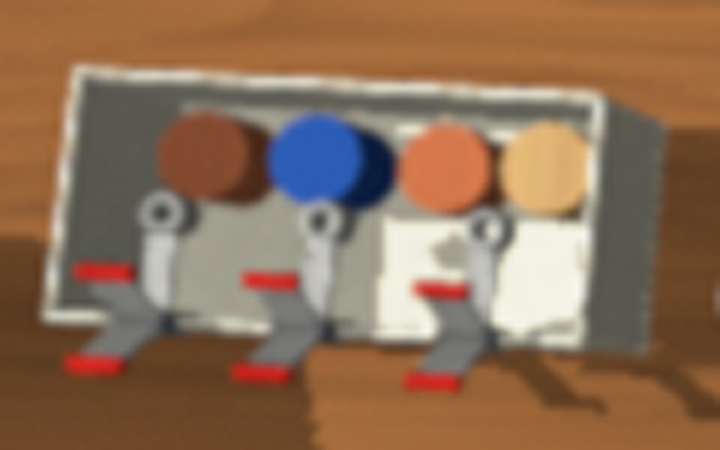

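View pics/c2.png

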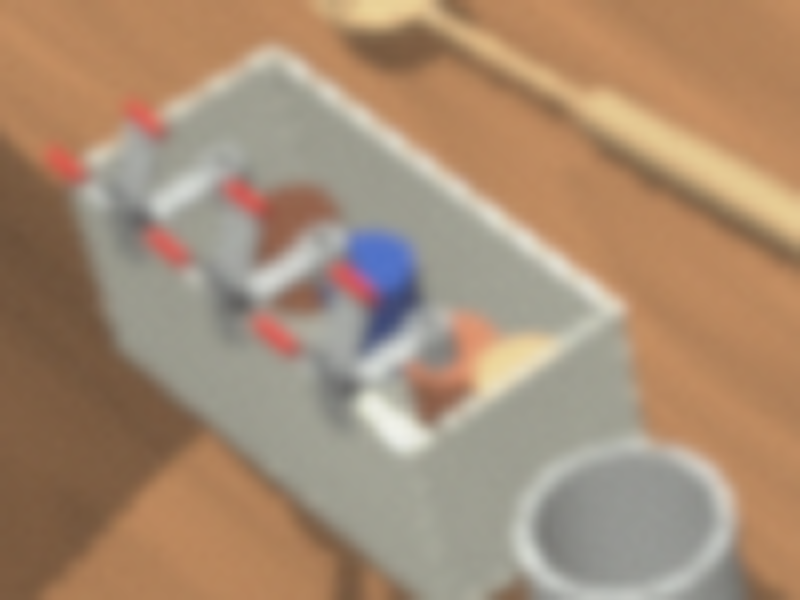

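```bash
cat > m1.py <<'E'
from h import *
np.set_printoptions(precision=1,suppress=True)
for n in("top","side"):
    _,W=cloud(n,np.load(n+"0.npy"))
    print(n)
    for yc in(149,-10):
        P=sel(W,(385,480),(yc-48,yc+48),(95,106)); print('pot rim',len(P),np.median(P[:,2]) if len(P) else 0,circ(P) if len(P)>5 else '')
    for nm,b in(("tin",((500,750),(-198,188),(41,50))),("rack",((390,530),(210,430),(81,89))),("stand",((380,500),(-420,-190),(56,64)))):
        P=sel(W,*b)
        print(nm,len(P),np.median(P[:,2]),cv2.minAreaRect(P[:,:2].astype(np.float32)) if len(P) else'')
    P=sel(W,(380,500),(-420,-190),(143,155));print('heads',len(P));
    P=P[np.argsort(P[:,1])]
    if len(P):
        for g in np.split(P,np.where(np.diff(P[:,1])>10)[0]+1): print(len(g),np.median(g[:,2]),cv2.minAreaRect(g[:,:2].astype(np.float32)))
    # red rolls: rack rim + 9+29 = 123
    p=cv2.imread(f"pics/{n}0.png").astype(int); m=((p[:,:,2]>150)&(p[:,:,1]<75)&(p[:,:,0]<75)).astype(np.uint8)
    k,l,s,c=cv2.connectedComponentsWithStats(m)
    for i in range(1,k):
        X=at(n,*c[i],123)
        if 380<X[0]<520 and 220<X[1]<450: print('roll',s[i,4],c[i],X, np.nanmedian(W[l==i],axis=0))
E
python3 m1.py
```

```text
top
pot rim 162 100.31883585276317 (array([433.7, 150. ]), np.float64(1.0079008337596078))
pot rim 141 100.29500077712578 (array([432.7,  -9.1]), np.float64(0.9545604226514516))
tin 1627 45.760785717857274 ((639.8969116210938, -4.716156005859375), (386.8367004394531, 198.51246643066406), 88.2613754272461)
rack 581 85.71287139206385 ((460.3416748046875, 329.8537292480469), (192.29119873046875, 93.4571762084961), 88.16062927246094)
stand 1760 60.01650344944585 ((446.95599365234375, -311.792236328125), (60.04159927368164, 181.43165588378906), 5.898585319519043)
heads 339
113 148.18899563824814 ((452.38043212890625, -365.65289306640625), (18.32128143310547, 23.08070182800293), 20.0240421295166)
112 148.71752889369492 ((446.701416015625, -311.050537109375), (17.616168975830078, 22.94667625427246), 6.651810169219971)
114 148.37008619238298 ((441.0921325683594, -256.66619873046875), (24.503894805908203, 18.056591033935547), 78.48592376708984)
roll 25 [ 77. 240.] [433.9 386.6 123. ] [433.7 384.7 126.2]
roll 15 [104.7 241.5] [432.3 330.2 123. ] [432.1 328.9 126.4]
roll 13 [133.7 243.4] [429.9
[... 459 characters left out ...]
 (383.77001953125, 202.33338928222656), 88.15764617919922)
rack 354 84.83012675325759 ((460.223388671875, 327.04498291015625), (195.29811096191406, 95.26610565185547), 88.29854583740234)
stand 1972 59.83153266827683 ((447.8973693847656, -313.6025085449219), (63.1801643371582, 180.1158447265625), 6.1648359298706055)
heads 323
116 147.95996377652585 ((452.9869384765625, -368.484130859375), (19.115711212158203, 23.791244506835938), 19.404870986938477)
109 147.97550241153323 ((446.86187744140625, -314.0829162597656), (19.636180877685547, 23.20677947998047), 6.348052978515625)
98 148.0375684900491 ((441.02008056640625, -260.2366943359375), (24.014915466308594, 16.9691219329834), 82.9822998046875)
```

>>> servo_tool --motion '[{"travel": [0,0,0],"rot": [0,0,0.0189],"hand": 1},{"travel": [0,0,0],"rot": [0,0,0.0189],"hand": 1},{"travel": [0,0,0],"rot": [0,0,0.0189],"hand": 1},{"travel": [0,0,0],"rot": [0,0,0.0189],"hand": 1},{"travel": [0,0,0],"rot": [0,0,0.0189],"hand": 1},{"travel": [0,0,0],"rot": [0,0,0.0189],"hand": 1},{"travel": [0,0,0],"rot": [0,0,0.0189],"hand": 1},{"travel": [0,0,0],"rot": [0,0,0.0189],"hand": 1},{"travel": [0,0,0],"rot": [0,0,0.0189],"hand": 1},{"travel": [0,0,0],"rot": [0,0,0.0187],"hand": 1}]'

```text
clock: 0.93
position: [234.4, 578.9, 230.7]
ee_rot: [-0.705, 0.709, -0.0, -0.001]
contact_force: [-0.1, -0.2, 0.8]
gripper_width: 85.6
grasp_force: 0.0
```

>>> servo_tool --motion '[{"travel": [0.1323,-0.061,0],"rot": [0,0,0],"hand": 1},{"travel": [0.1323,-0.061,0],"rot": [0,0,0],"hand": 1},{"travel": [0.1323,-0.061,0],"rot": [0,0,0],"hand": 1},{"travel": [0.1323,-0.061,0],"rot": [0,0,0],"hand": 1},{"travel": [0.1323,-0.061,0],"rot": [0,0,0],"hand": 1},{"travel": [0.1323,-0.061,0],"rot": [0,0,0],"hand": 1},{"travel": [0.1323,-0.061,0],"rot": [0,0,0],"hand": 1},{"travel": [0.1323,-0.061,0],"rot": [0,0,0],"hand": 1},{"travel": [0.1323,-0.061,0],"rot": [0,0,0],"hand": 1},{"travel": [0,0,0],"rot": [0,0,0],"hand": 1}]'

```text
clock: 1.77
position: [372.3, 276.7, 231.0]
ee_rot: [-0.705, 0.709, -0.0, -0.001]
contact_force: [-0.9, 0.1, -0.1]
gripper_width: 85.2
grasp_force: 0.0
```

>>> servo_tool --motion '[{"travel": [0.1278,-0.0615,0],"rot": [0,0,0],"hand": 1},{"travel": [0.1278,-0.0615,0],"rot": [0,0,0],"hand": 1},{"travel": [0.1278,-0.0615,0],"rot": [0,0,0],"hand": 1},{"travel": [0.1278,-0.0615,0],"rot": [0,0,0],"hand": 1},{"travel": [0,0,0.13],"rot": [0,0,0],"hand": 1},{"travel": [0,0,0.13],"rot": [0,0,0],"hand": 1},{"travel": [0,0,0.13],"rot": [0,0,0],"hand": 1},{"travel": [0,0,0],"rot": [0,0,0],"hand": 1},{"travel": [0,0,0],"rot": [0,0,0],"hand": 1}]'

```text
clock: 2.52
position: [432.6, 153.1, 133.0]
ee_rot: [0.707, -0.707, 0.0, 0.002]
contact_force: [2.0, 0.6, 0.8]
gripper_width: 85.3
grasp_force: 0.0
```

```bash
cat > pots.py <<'E'
from h import *
import sys
np.set_printoptions(precision=1,suppress=True)
g=eval(sys.argv[1]) # list of (x,y,rimz)
for n in("top","side"):
    _,W=cloud(n)
    for x,y,z in g:
        P=sel(W,(x-45,x+45),(y-45,y+45),(z-5,z+6)); print(n,len(P),np.median(P[:,2]) if len(P) else 0,circ(P) if len(P)>5 else '')
state()
E
python3 pots.py "[(434,149,100),(433,-10,100)]"
```

```text
top 92 100.43447736881802 (array([433.7, 150.5]), np.float64(0.9458046836860755))
top 140 100.33378659652807 (array([432.7,  -9.1]), np.float64(0.9551690359887685))
side 128 99.07917892284033 (array([433.6, 147.5]), np.float64(1.4721690576755513))
side 145 98.99538826593333 (array([433. , -11.8]), np.float64(1.3059132096903256))
2.62 [434.4 154.7 135.5] [[0.001, -1.0, 0.003], [-1.0, -0.001, 0.001], [-0.001, -0.003, -1.0]] w 85.9 F [-0.  -1.  -0.3] g 0.0
```

>>> servo_tool --motion '[{"travel": [0.022,0,0.098],"rot": [0,0,0],"hand": 1},{"travel": [0,0,0.098],"rot": [0,0,0],"hand": 1},{"travel": [0,0,0.098],"rot": [0,0,0],"hand": 1},{"travel": [0,0,0],"rot": [0,0,0],"hand": 1},{"travel": [0,0,0],"rot": [0,0,0],"hand": 0.6},{"travel": [0,0,0],"rot": [0,0,0],"hand": 0.6},{"travel": [0,0,0],"rot": [0,0,0],"hand": 0.6},{"travel": [0,0,0],"rot": [0,0,0],"hand": 0.6}]'

```text
clock: 3.28
position: [434.5, 149.4, 62.8]
ee_rot: [0.707, -0.707, 0.0, -0.002]
contact_force: [-2.6, 0.8, 7.5]
gripper_width: 65.2
grasp_force: 66.9
```

>>> servo_tool --motion '[{"travel": [0,0,-0.12],"rot": [0,0,0],"hand": 0.6},{"travel": [0,0,-0.12],"rot": [0,0,0],"hand": 0.6},{"travel": [0,0,-0.12],"rot": [0,0,0],"hand": 0.6},{"travel": [0.043,-0.127,0],"rot": [0,0,0],"hand": 0.6},{"travel": [0.043,-0.127,0],"rot": [0,0,0],"hand": 0.6},{"travel": [0.043,-0.127,0],"rot": [0,0,0],"hand": 0.6},{"travel": [0.043,-0.127,0],"rot": [0,0,0],"hand": 0.6},{"travel": [0.043,-0.127,0],"rot": [0,0,0],"hand": 0.6},{"travel": [0.043,-0.127,0],"rot": [0,0,0],"hand": 0.6},{"travel": [0,0,0],"rot": [0,0,0],"hand": 0.6}]'

```text
clock: 4.12
position: [629.1, 82.1, 150.4]
ee_rot: [-0.706, 0.708, -0.002, 0.002]
contact_force: [1.5, -0.2, -2.9]
gripper_width: 65.1
grasp_force: 69.7
```

>>> servo_tool --motion '[{"travel": [0,0,0.1],"rot": [0,0,0],"hand": 0.6},{"travel": [0,0,0.1],"rot": [0,0,0],"hand": 0.6},{"travel": [0,0,0.07],"rot": [0,0,0],"hand": 0.6},{"travel": [0,0,0.04],"rot": [0,0,0],"hand": 0.6},{"travel": [0,0,0],"rot": [0,0,0],"hand": 0.6},{"travel": [0,0,0],"rot": [0,0,0],"hand": 0.6}]'

```text
clock: 4.62
position: [624.0, 83.9, 73.4]
ee_rot: [0.707, -0.707, 0.0, -0.0]
contact_force: [0.9, 0.1, -1.9]
gripper_width: 65.1
grasp_force: 69.6
```

>>> servo_tool --motion '[{"travel": [0,0,0.016],"rot": [0,0,0],"hand": 0.6},{"travel": [0,0,0.012],"rot": [0,0,0],"hand": 0.6},{"travel": [0,0,0],"rot": [0,0,0],"hand": 0.6},{"travel": [0,0,0],"rot": [0,0,0],"hand": 1},{"travel": [0,0,0],"rot": [0,0,0],"hand": 1},{"travel": [0,0,0],"rot": [0,0,0],"hand": 1},{"travel": [0,0,-0.1],"rot": [0,0,0],"hand": 1},{"travel": [0,0,-0.14],"rot": [0,0,0],"hand": 1},{"travel": [0,0,-0.14],"rot": [0,0,0],"hand": 1}]'

```text
clock: 5.37
position: [623.4, 83.5, 161.7]
ee_rot: [-0.707, 0.707, 0.0, -0.001]
contact_force: [1.6, 0.3, 1.0]
gripper_width: 85.7
grasp_force: 0.0
```

```bash
python3 pots.py "[(624,84,103),(433,-10,100)]"
```

```text
top 82 102.82444041089954 (array([622. ,  84.9]), np.float64(0.9322358704807531))
top 141 100.13609275020214 (array([432.7,  -9.2]), np.float64(0.9363893555849674))
side 112 102.00540595544652 (array([622.2,  82.1]), np.float64(1.5739779969196095))
side 148 98.66203747046919 (array([432.9, -11.9]), np.float64(1.254949036235433))
5.47 [628.1  84.6 169. ] [[0.001, -1.0, 0.015], [-1.0, -0.001, 0.003], [-0.003, -0.015, -1.0]] w 85.3 F [ 0.6 -0.6  1.1] g 0.0
```

>>> servo_tool --motion '[{"travel": [0.063,0.1273,0],"rot": [0,0,0],"hand": 1},{"travel": [0.063,0.1273,0],"rot": [0,0,0],"hand": 1},{"travel": [0.063,0.1273,0],"rot": [0,0,0],"hand": 1},{"travel": [0.063,0.1273,0],"rot": [0,0,0],"hand": 1},{"travel": [0.063,0.1273,0],"rot": [0,0,0],"hand": 1},{"travel": [0.063,0.1273,0],"rot": [0,0,0],"hand": 1},{"travel": [0,0,0.1],"rot": [0,0,0],"hand": 1},{"travel": [0,0,0.06],"rot": [0,0,0],"hand": 1},{"travel": [0,0,0],"rot": [0,0,0],"hand": 1},{"travel": [0,0,0],"rot": [0,0,0],"hand": 1}]'

```text
clock: 6.3
position: [432.9, -10.8, 121.1]
ee_rot: [0.707, -0.707, 0.0, 0.0]
contact_force: [-0.8, -0.6, 0.7]
gripper_width: 85.6
grasp_force: 0.0
```

>>> servo_tool --motion '[{"travel": [0,0,0.118],"rot": [0,0,0],"hand": 1},{"travel": [0,0,0.118],"rot": [0,0,0],"hand": 1},{"travel": [0,0,0],"rot": [0,0,0],"hand": 1},{"travel": [0,0,0],"rot": [0,0,0],"hand": 0.6},{"travel": [0,0,0],"rot": [0,0,0],"hand": 0.6},{"travel": [0,0,0],"rot": [0,0,0],"hand": 0.6},{"travel": [0,0,0],"rot": [0,0,0],"hand": 0.6}]'

```text
clock: 6.88
position: [434.1, -10.3, 63.5]
ee_rot: [0.707, -0.707, 0.001, -0.002]
contact_force: [-0.5, 0.2, 2.7]
gripper_width: 65.0
grasp_force: 67.0
```

>>> servo_tool --motion '[{"travel": [0,0,-0.12],"rot": [0,0,0],"hand": 0.6},{"travel": [0,0,-0.12],"rot": [0,0,0],"hand": 0.6},{"travel": [0,0,-0.12],"rot": [0,0,0],"hand": 0.6},{"travel": [0.056,-0.1273,0],"rot": [0,0,0],"hand": 0.6},{"travel": [0.056,-0.1273,0],"rot": [0,0,0],"hand": 0.6},{"travel": [0.056,-0.1273,0],"rot": [0,0,0],"hand": 0.6},{"travel": [0.056,-0.1273,0],"rot": [0,0,0],"hand": 0.6},{"travel": [0.056,-0.1273,0],"rot": [0,0,0],"hand": 0.6},{"travel": [0.056,-0.1273,0],"rot": [0,0,0],"hand": 0.6},{"travel": [0,0,0],"rot": [0,0,0],"hand": 0.6}]'

```text
clock: 7.72
position: [629.0, -97.1, 151.4]
ee_rot: [-0.706, 0.708, -0.002, 0.001]
contact_force: [1.4, 0.2, -2.2]
gripper_width: 65.3
grasp_force: 69.2
```

>>> servo_tool --motion '[{"travel": [0,0,0.1],"rot": [0,0,0],"hand": 0.6},{"travel": [0,0,0.1],"rot": [0,0,0],"hand": 0.6},{"travel": [0,0,0.08],"rot": [0,0,0],"hand": 0.6},{"travel": [0,0,0.03],"rot": [0,0,0],"hand": 0.6},{"travel": [0,0,0],"rot": [0,0,0],"hand": 0.6},{"travel": [0,0,0],"rot": [0,0,0],"hand": 0.6}]'

```text
clock: 8.22
position: [624.2, -94.8, 75.2]
ee_rot: [0.707, -0.707, 0.001, -0.0]
contact_force: [0.8, -0.6, -2.1]
gripper_width: 65.3
grasp_force: 69.2
```

>>> servo_tool --motion '[{"travel": [0,0,0.02],"rot": [0,0,0],"hand": 0.6},{"travel": [0,0,0.013],"rot": [0,0,0],"hand": 0.6},{"travel": [0,0,0],"rot": [0,0,0],"hand": 0.6},{"travel": [0,0,0],"rot": [0,0,0],"hand": 1},{"travel": [0,0,0],"rot": [0,0,0],"hand": 1},{"travel": [0,0,0],"rot": [0,0,0],"hand": 1},{"travel": [0,0,-0.1],"rot": [0,0,0],"hand": 1},{"travel": [0,0,-0.15],"rot": [0,0,0],"hand": 1},{"travel": [0,0,-0.15],"rot": [0,0,0],"hand": 1},{"travel": [0,0,-0.14],"rot": [0,0,0],"hand": 0.65}]'

```text
clock: 9.05
position: [623.8, -95.0, 203.6]
ee_rot: [0.707, -0.707, 0.001, -0.0]
contact_force: [0.6, 0.5, -0.2]
gripper_width: 75.5
grasp_force: 0.0
```

```bash
python3 pots.py "[(624,84,103),(624,-95,103)]"
```

```text
top 0 0 
top 90 102.8747650856933 (array([622.2, -93.7]), np.float64(0.9615654815713618))
side 117 101.55989144655696 (array([622.4,  82.3]), np.float64(1.5682953606773462))
side 129 102.16445171175242 (array([622.7, -96.2]), np.float64(1.3280375696803075))
9.15 [627.7 -95.2 209.7] [[0.001, -1.0, 0.016], [-1.0, -0.001, -0.001], [0.001, -0.016, -1.0]] w 61.3 F [ 0.7 -0.6  0. ] g 0.0
```

>>> servo_tool --motion '[{"travel": [-0.1342,0.0757,0],"rot": [0,0,0],"hand": 0.65},{"travel": [-0.1342,0.0757,0],"rot": [0,0,0],"hand": 0.65},{"travel": [-0.1342,0.0757,0],"rot": [0,0,0],"hand": 0.65},{"travel": [-0.1342,0.0757,0],"rot": [0,0,0],"hand": 0.65},{"travel": [-0.1342,0.0757,0],"rot": [0,0,0],"hand": 0.65},{"travel": [-0.1342,0.0757,0],"rot": [0,0,0],"hand": 0.65},{"travel": [-0.1342,0.0757,0],"rot": [0,0,0],"hand": 0.65},{"travel": [-0.1342,0.0757,0],"rot": [0,0,0],"hand": 0.65},{"travel": [-0.1342,0.0757,0],"rot": [0,0,0],"hand": 0.65},{"travel": [-0.1342,0.0757,0],"rot": [0,0,0],"hand": 0.65}]'

```text
clock: 9.98
position: [433.3, 242.1, 201.4]
ee_rot: [-0.707, 0.707, -0.0, 0.001]
contact_force: [0.0, 1.2, -0.1]
gripper_width: 55.5
grasp_force: 0.0
```

>>> servo_tool --motion '[{"travel": [-0.1342,0.0757,0],"rot": [0,0,0],"hand": 0.65},{"travel": [0,0,0.1],"rot": [0,0,0.0045],"hand": 0.65},{"travel": [0,0,0],"rot": [0,0,0],"hand": 0.65},{"travel": [0,0,0],"rot": [0,0,0],"hand": 0.65},{"travel": [0,0,0],"rot": [0,0,0],"hand": 0.65}]'

```text
clock: 10.4
position: [416.1, 273.8, 176.6]
ee_rot: [-0.697, 0.717, -0.0, 0.0]
contact_force: [0.1, -0.5, 0.7]
gripper_width: 55.7
grasp_force: 0.0
```

```bash
python3 - <<'E'
from h import *
np.set_printoptions(precision=1,suppress=True)
_,W=cloud("top",np.load("top0.npy"))
for u,v in((94,221),(112,221),(134,222),(151,222)): print(W[v,u])
for uv in((133.6,243.3),(132.3,258.7),(113.4,231.7),(141.3,233.2)): print(at("top",*uv,124.5),at("top",*uv,89))
p,_=get_image("side"); crop("side",p,90,100,150,120,5,"c3")
state()
E
```

```text
[481.4 393.9  39.8]
[481.9 351.3  44.9]
[481.7 305.2  35.9]
[481.  261.5  52.9]
[430.  271.  124.5] [431.5 283.7  89. ]
[399.1 271.5 124.5] [399.2 284.2  89. ]
[452.4 313.6 124.5] [454.9 328.2  89. ]
[450.8 256.9 124.5] [453.2 269.   89. ]
10.45 [416.4 273.8 176.9] [[-0.029, -1.0, 0.001], [-1.0, 0.029, 0.001], [-0.001, -0.001, -1.0]] w 55.8 F [ 1.3 -1.2  0.7] g 0.0
```

View pics/c3.png

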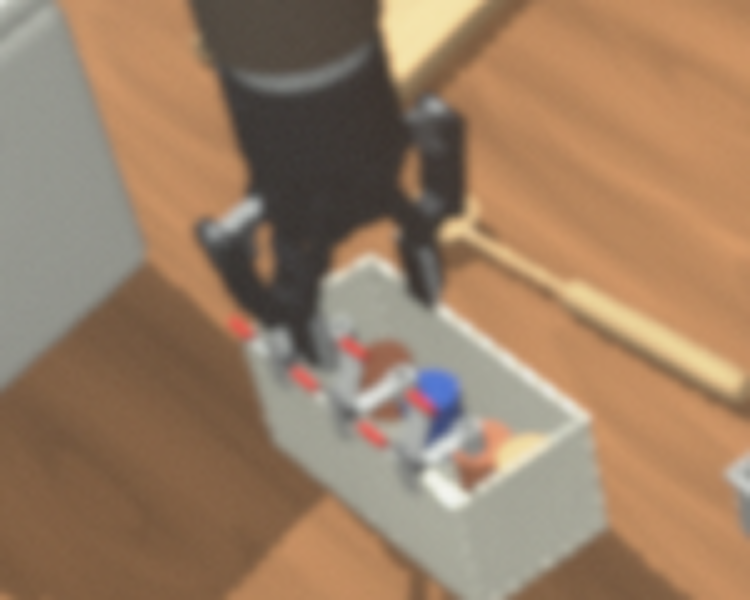

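```bash
python3 - <<'E'
from h import *
np.set_printoptions(precision=1,suppress=True)
for n in("top","side"):
    _,W=cloud(n,np.load(n+"0.npy"))
    for y in (385,330,274):
        for nm,xr,z in(("lo",(392,410),(116,132)),("hi",(423,440),(116,132)),("eye",(443,465),(84,96)),("bridge",(408,424),(90,115))):
            P=sel(W,xr,(y-24,y+24),z)
            if len(P)>2:
                a,b=np.percentile(P,5,0),np.percentile(P,95,0);print(n,y,nm,len(P),P.mean(0),(a+b)/2,b-a)
E
```

```text
top 385 lo 39 [404.7 385.7 124.2] [404.8 385.8 123.1] [ 6.4 16.8 10.8]
top 385 hi 40 [433.1 384.7 124.4] [433.  385.3 123.1] [ 5.8 16.8 10.6]
top 385 eye 56 [454.1 384.4  89. ] [454.  384.2  89.3] [18.8 12.8  6.1]
top 385 bridge 69 [416.8 384.6 103.9] [416.4 385.5 104.5] [12.7 15.7 18.4]
top 330 lo 39 [403.  329.8 123.9] [403.1 330.3 122.7] [ 7.9 16.3 10.6]
top 330 hi 42 [431.7 329.6 124. ] [431.4 329.9 122.6] [ 7.7 16.3 11.4]
top 330 eye 53 [453.1 328.3  88.9] [452.8 328.4  88.6] [17.9 12.6  6.7]
top 330 bridge 75 [417.  328.6 104. ] [416.6 329.2 104.3] [14.2 17.2 14.3]
top 274 lo 38 [401.4 273.  124.1] [401.5 272.9 122.9] [ 6.4 16.9 11.1]
top 274 hi 37 [430.2 272.9 124.4] [430.6 272.2 123. ] [ 7.6 16.7 10.3]
top 274 eye 48 [452.2 271.3  88.5] [451.5 271.   88.3] [16.4 12.7  7.3]
top 274 bridge 78 [416.  272.  103.6] [415.9 272.3 103.7] [14.3 17.5 15.8]
side 385 lo 16 [403.9 383.1 123.8] [404.2 385.4 123.5] [ 6.  20.   6.6]
side 385 hi 20 [433.2 383.4 122.5] [433.4 383.6 122. ] [ 7.8 17.1  9.8]
side 385 eye 24 [454.4 382.   88. ] [453.9 381.7  88.1] [18.3 12.9  7.4]
side 385 bridge 34 [418.4 380.4  98.9] [417.7 381.7 100.5] [11.  15.5 17.8]
side 330 lo 18 [402.  326.9 123.8] [402.4 327.8 124.4] [ 5.7 19.2  8.1]
side 330 hi 24 [431.6 326.6 122.5] [431.9 327.2 121.8] [ 6.6 15.5 11.3]
side 330 eye 30 [454.3 326.6  87.5] [453.3 326.7  87.6] [17.4 14.   5.2]
side 330 bridge 36 [417.1 325.2  99.2] [416.6 327.   99.7] [12.3 19.7 15.8]
side 274 lo 17 [400.6 270.7 123.7] [400.8 271.3 123.8] [ 4.6 16.4  7.1]
side 274 hi 26 [430.1 268.7 122.7] [429.9 269.9 121.7] [ 8.2 17.5  9.7]
side 274 eye 26 [452.7 269.3  87.6] [452.  269.6  87.6] [15.7 14.   4.9]
side 274 bridge 47 [417.6 268.  101.2] [417.2 268.9 101.1] [12.5 15.8 17.9]
```

>>> servo_tool --motion '[{"travel": [0.008,0,0.092],"rot": [0,0,0],"hand": 0.65},{"travel": [0,0,0.092],"rot": [0,0,0],"hand": 0.65},{"travel": [0,0,0.092],"rot": [0,0,0],"hand": 0.65},{"travel": [0,0,0],"rot": [0,0,0],"hand": 0.65},{"travel": [0,0,0],"rot": [0,0,0],"hand": 0.65},{"travel": [0,0,0],"rot": [0,0,0],"hand": 0},{"travel": [0,0,0],"rot": [0,0,0],"hand": 0},{"travel": [0,0,0],"rot": [0,0,0],"hand": 0},{"travel": [0,0,0],"rot": [0,0,0],"hand": 0},{"travel": [0,0,0],"rot": [0,0,0],"hand": 0}]'

```text
clock: 11.28
position: [419.7, 274.9, 112.3]
ee_rot: [-0.698, 0.716, -0.001, 0.006]
contact_force: [2.9, -2.6, 11.8]
gripper_width: 13.8
grasp_force: 58.4
```

```bash
python3 - <<'E'
from h import *
p,_=get_image("side"); a=p[130:250,110:230]; q,_=get_image("top"); b=q[190:310,80:200]
im=np.hstack([a,b]); cv2.imwrite("pics/c4.png",cv2.resize(im[:,:,::-1],None,fx=3.3,fy=3.3,interpolation=cv2.INTER_CUBIC)); state()
E
```

```text
11.38 [419.7 274.9 112.3] [[-0.026, -1.0, 0.01], [-1.0, 0.026, 0.007], [-0.007, -0.01, -1.0]] w 13.9 F [ 2.8 -2.5 12.5] g 58.4
```

View pics/c4.png

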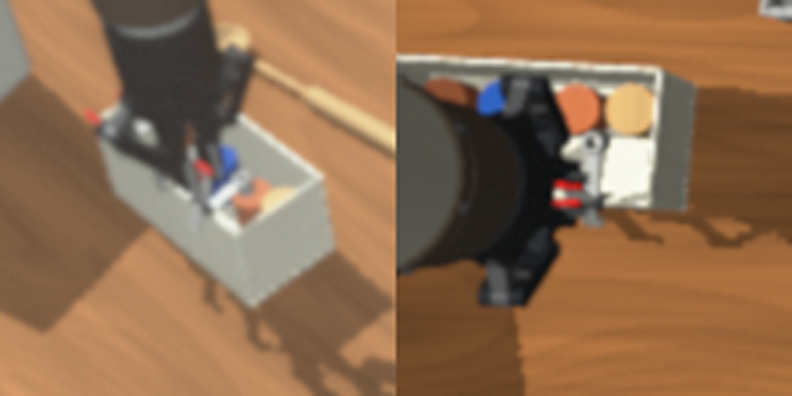

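>>> servo_tool --motion '[{"travel": [0,0,-0.04],"rot": [0,0,0],"hand": 0},{"travel": [0,0,-0.08],"rot": [0,0,0],"hand": 0},{"travel": [0,0,-0.12],"rot": [0,0,0],"hand": 0},{"travel": [0,0,-0.14],"rot": [0,0,0],"hand": 0},{"travel": [0,0,0],"rot": [0,0,0],"hand": 0},{"travel": [0,0,0],"rot": [0,0,0],"hand": 0},{"travel": [0,0,0],"rot": [0,0,0],"hand": 0}]'

```text
clock: 11.97
position: [415.3, 272.2, 202.7]
ee_rot: [-0.697, 0.717, 0.0, 0.001]
contact_force: [-0.1, -0.5, -1.2]
gripper_width: 13.6
grasp_force: 58.7
```

```bash
python3 - <<'E'
from h import *
np.set_printoptions(precision=1,suppress=True)
state();s=sensors.read_state()['position']
p,W=cloud("side"); u,v=px("side",s).astype(int);a=p[v-45:v+75,u-60:u+60]
q,V=cloud("top"); u,v=px("top",s).astype(int);b=q[v-70:v+50,u-60:u+60]
im=np.hstack([a,b]); cv2.imwrite("pics/c5.png",cv2.resize(im[:,:,::-1],None,fx=3.3,fy=3.3,interpolation=cv2.INTER_CUBIC))
for n,w in(("s",W),("t",V)):
  for dz in((-60,-45),(-45,-30),(-30,-15),(-15,0),(0,15)):
    P=sel(w,(s[0]-60,s[0]+60),(s[1]-30,s[1]+30),(s[2]+dz[0],s[2]+dz[1]))-s
    if len(P): print(n,dz,len(P),P.min(0),P.mean(0),P.max(0))
E
```

```text
11.97 [415.3 272.2 202.7] [[-0.029, -1.0, 0.0], [-1.0, 0.029, 0.002], [-0.002, -0.0, -1.0]] w 13.6 F [-0.1 -0.5 -1.2] g 58.7
s (-60, -45) 2 [  0.7  -5.6 -47.6] [  0.8  -4.  -46.8] [  1.   -2.5 -45.9]
s (-45, -30) 27 [-18.9 -12.7 -44.9] [  4.4  -6.4 -35. ] [ 39.4   1.9 -30.3]
s (-30, -15) 112 [-17.  -13.  -29.8] [ 12.   -5.1 -22.5] [ 40.6   7.  -15.5]
s (-15, 0) 27 [ -6.9 -11.5 -14.7] [-3.  -6.6 -7.6] [ 3.9  3.9 -0.6]
s (0, 15) 70 [-18.5 -13.5   2.2] [-1.  -6.4  9.2] [21.8  9.6 14.9]
t (-60, -45) 4 [  0.4  -7.9 -48.8] [  1.7  -6.7 -46.7] [  2.3  -4.9 -45.1]
t (-45, -30) 23 [-19.3  -9.6 -44.8] [  1.8  -4.6 -33.9] [ 41.5   3.1 -30.2]
t (-30, -15) 164 [-17.5 -11.8 -30. ] [ 15.8  -3.6 -22.5] [ 41.4   4.2 -15.9]
t (-15, 0) 29 [ -8.2 -11.5 -14.9] [-3.1 -4.8 -6.8] [ 0.6  6.3 -0.8]
t (0, 15) 90 [-19.6 -10.8   0.1] [ 1.  -4.2 10.3] [19.7  9.1 14.9]
```

View pics/c5.png

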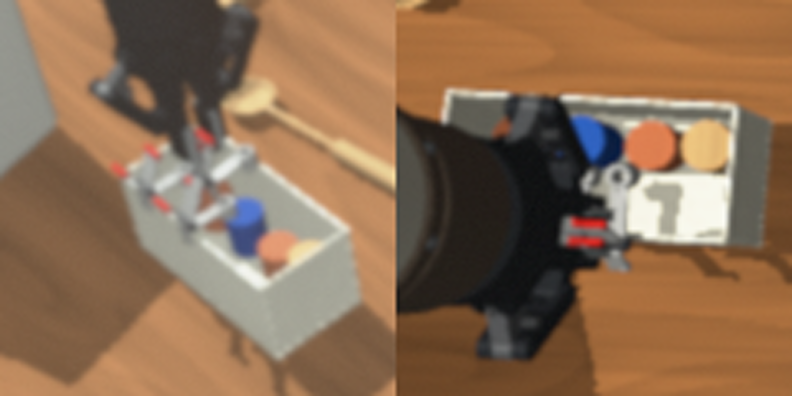

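>>> servo_tool --motion '[{"travel": [0.1019,-0.1041,0],"rot": [0,0,0],"hand": 0},{"travel": [0.1019,-0.1041,0],"rot": [0,0,0],"hand": 0},{"travel": [0.1019,-0.1041,0],"rot": [0,0,0],"hand": 0},{"travel": [0.1019,-0.1041,0],"rot": [0,0,0],"hand": 0},{"travel": [0.1019,-0.1041,0],"rot": [0,0,0],"hand": 0},{"travel": [0.1019,-0.1041,0],"rot": [0,0,0],"hand": 0},{"travel": [0.1019,-0.1041,0],"rot": [0,0,0],"hand": 0},{"travel": [0,0,0.08],"rot": [0,0,0],"hand": 0},{"travel": [0,0,0],"rot": [0,0,0],"hand": 0},{"travel": [0,0,0],"rot": [0,0,0],"hand": 0}]'

```text
clock: 12.9
position: [591.1, 88.0, 179.6]
ee_rot: [-0.697, 0.717, 0.001, -0.003]
contact_force: [-0.3, -0.8, -0.1]
gripper_width: 14.0
grasp_force: 58.7
```

```bash
cat > look.py <<'E'
from h import *
import sys
np.set_printoptions(precision=1,suppress=True)
# montage of side+top around world point, scale 3.3
X=eval(sys.argv[1]);ims=[]
for n in("side","top"):
    p,_=get_image(n);u,v=px(n,X).astype(int);u=max(60,min(500,u));v=max(60,min(360,v));print(n,u-60,v-60)
    ims.append(cv2.resize(p[v-60:v+60,u-60:u+60,::-1],None,fx=3.3,fy=3.3,interpolation=cv2.INTER_CUBIC))
cv2.imwrite(f"pics/{sys.argv[2]}.png",np.hstack(ims))
E
python3 pots.py "[(624,84,103),(624,-95,103)]"; python3 look.py "(600,84,130)" c6
```

```text
top 78 103.13388785181132 (array([621.8,  84.9]), np.float64(0.9431327607681496))
top 162 102.91409076260385 (array([622.1, -93.3]), np.float64(1.068758585613268))
side 110 101.445318731117 (array([622.4,  82. ]), np.float64(1.6970571411196531))
side 133 101.98329123759054 (array([622.7, -96.4]), np.float64(1.3820035972346145))
13.0 [592.1  89.4 182.1] [[-0.027, -1.0, -0.001], [-1.0, 0.027, -0.001], [0.001, 0.001, -1.0]] w 13.9 F [ 0.8  0.5 -0.2] g 58.7
side 212 117
top 169 102
```

View pics/c6.png

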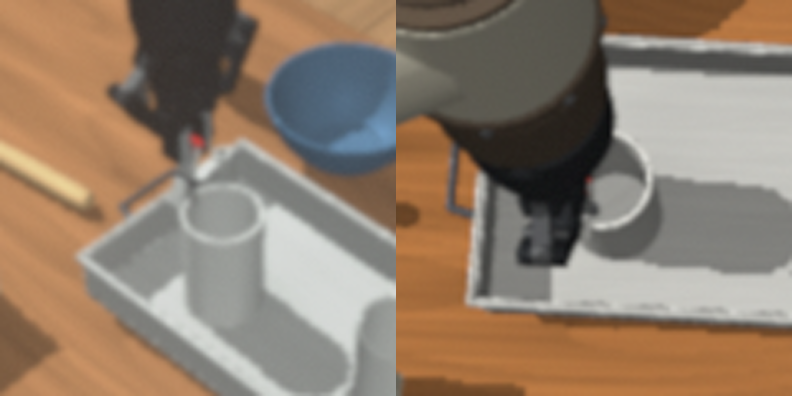

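>>> servo_tool --motion '[{"travel": [0,0,0.08],"rot": [0,0,0],"hand": 0},{"travel": [0,0,0.08],"rot": [0,0,0],"hand": 0},{"travel": [0,0,0.03],"rot": [0,0,0],"hand": 0},{"travel": [0,0,0.012],"rot": [0,0,0],"hand": 0},{"travel": [0,0,0],"rot": [0,0,0],"hand": 0},{"travel": [0,0,0],"rot": [0,0,0],"hand": 0}]'

```text
clock: 13.6
position: [593.3, 89.3, 132.7]
ee_rot: [-0.697, 0.717, -0.001, 0.001]
contact_force: [0.2, -0.3, -0.9]
gripper_width: 13.6
grasp_force: 58.7
```

>>> servo_tool --motion '[{"travel": [0,0,0.006],"rot": [0,0,0],"hand": 0},{"travel": [0,0,0.006],"rot": [0,0,0],"hand": 0},{"travel": [0,0,0],"rot": [0,0,0],"hand": 0},{"travel": [0,0,0],"rot": [0,0,0],"hand": 0}]'

```text
clock: 13.93
position: [593.5, 89.1, 130.2]
ee_rot: [-0.697, 0.717, -0.001, 0.001]
contact_force: [-0.2, 1.2, 4.9]
gripper_width: 13.9
grasp_force: 58.9
```

>>> servo_tool --motion '[{"travel": [0,0,0.006],"rot": [0,0,0],"hand": 0},{"travel": [0,0,0],"rot": [0,0,0],"hand": 0.65},{"travel": [0,0,0],"rot": [0,0,0],"hand": 0.65},{"travel": [0,0,0],"rot": [0,0,0],"hand": 0.65},{"travel": [0,0,0],"rot": [0,0,0],"hand": 0.65},{"travel": [0,0,-0.08],"rot": [0,0,0],"hand": 0.65},{"travel": [0,0,-0.14],"rot": [0,0,0],"hand": 0.65},{"travel": [0,0,-0.1],"rot": [0,0,0],"hand": 0.65},{"travel": [0,0,0],"rot": [0,0,0],"hand": 0.65},{"travel": [0,0,0],"rot": [0,0,0],"hand": 0.65}]'

```text
clock: 14.77
position: [593.0, 89.2, 208.5]
ee_rot: [-0.697, 0.717, -0.0, 0.002]
contact_force: [-0.4, 1.1, -0.5]
gripper_width: 55.4
grasp_force: 0.0
```

>>> servo_tool --motion '[{"travel": [-0.117,0.091,0],"rot": [0,0,0],"hand": 0.65},{"travel": [-0.117,0.091,0],"rot": [0,0,0],"hand": 0.65},{"travel": [-0.117,0.091,0],"rot": [0,0,0],"hand": 0.65},{"travel": [-0.117,0.091,0],"rot": [0,0,0],"hand": 0.65},{"travel": [-0.117,0.091,0],"rot": [0,0,0],"hand": 0.65},{"travel": [-0.117,0.091,0],"rot": [0,0,0],"hand": 0.65},{"travel": [-0.117,0.091,0],"rot": [0,0,0],"hand": 0.65},{"travel": [-0.117,0.091,0],"rot": [0,0,0],"hand": 0.65},{"travel": [0,0,0.12],"rot": [0,0,0],"hand": 0.65}]'

```text
clock: 15.52
position: [416.8, 334.4, 180.8]
ee_rot: [-0.7, 0.715, 0.0, 0.006]
contact_force: [0.8, 1.0, 0.3]
gripper_width: 55.4
grasp_force: 0.0
```

```bash
cat > clip.py <<'E'
from h import *
import sys
np.set_printoptions(precision=1,suppress=True)
g=eval(sys.argv[1]) # hinge x,y,z guesses (eyelet toward +x)
for n in("top","side"):
    _,W=cloud(n)
    for x,y,z in g:
        for nm,xr,zz in(("lo",(x-24,x-8),(22,38)),("hi",(x+8,x+24),(22,38)),("eye",(x+26,x+48),(-10,3))):
            P=sel(W,xr,(y-22,y+22),(z+zz[0],z+zz[1]))
            if len(P)>2:
                a,b=np.percentile(P,5,0),np.percentile(P,95,0);print(n,nm,len(P),(a+b)/2,b-a)
state()
E
python3 clip.py "[(592,84,112),(417.5,329,94)]"; python3 look.py "(600,84,130)" c7
```

```text
top lo 35 [576.9  89.5 141.3] [ 8.8 15.9 13. ]
top hi 44 [604.   88.7 141.9] [ 7.4 15.6 12.8]
top eye 45 [626.6  85.5 107.6] [15.8 12.5  8.1]
top lo 42 [403.2 329.7 122.7] [ 8.1 16.1 10.6]
top hi 40 [431.5 329.8 122.8] [ 7.6 15.8 10.8]
top eye 52 [452.7 328.5  88.7] [17.8 12.   6.5]
side lo 19 [575.5  87.9 143.8] [ 6.  17.3  6.5]
side hi 28 [603.7  86.1 141.9] [ 6.4 16.3 11.3]
side eye 33 [626.7  83.4 107.2] [15.3 11.3  9.3]
side lo 19 [402.5 328.5 122.4] [ 5.6 20.8  8.4]
side hi 23 [432.3 327.2 122.4] [ 6.2 17.7 11.7]
side eye 27 [454.1 326.6  87.6] [17.5 14.4  5.5]
15.62 [413.6 326.3 172.1] [[-0.027, -1.0, -0.008], [-1.0, 0.027, -0.008], [0.008, 0.008, -1.0]] w 55.6 F [-1.  -0.5 -0.6] g 0.0
side 212 117
top 169 102
```

View pics/c7.png

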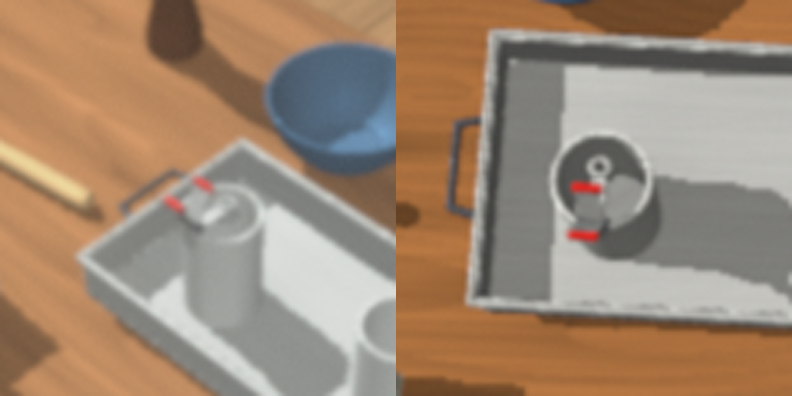

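>>> servo_tool --motion '[{"travel": [0,0,0.08],"rot": [0,0,0],"hand": 0.65},{"travel": [0,0,0],"rot": [0,0,0],"hand": 0.65},{"travel": [0,0,0],"rot": [0,0,0],"hand": 0.65},{"travel": [0,0,0],"rot": [0,0,0],"hand": 0.65}]'

```text
clock: 16.05
position: [418.2, 327.6, 158.1]
ee_rot: [-0.697, 0.718, -0.0, 0.001]
contact_force: [-1.3, 0.0, 0.9]
gripper_width: 55.4
grasp_force: 0.0
```

>>> servo_tool --motion '[{"travel": [0,0,0.092],"rot": [0,0,0],"hand": 0.65},{"travel": [0,0,0.092],"rot": [0,0,0],"hand": 0.65},{"travel": [0,0,0],"rot": [0,0,0],"hand": 0.65},{"travel": [0,0,0],"rot": [0,0,0],"hand": 0.65},{"travel": [0,0,0],"rot": [0,0,0],"hand": 0},{"travel": [0,0,0],"rot": [0,0,0],"hand": 0},{"travel": [0,0,0],"rot": [0,0,0],"hand": 0},{"travel": [0,0,0],"rot": [0,0,0],"hand": 0},{"travel": [0,0,0],"rot": [0,0,0],"hand": 0}]'

```text
clock: 16.8
position: [421.0, 330.5, 116.5]
ee_rot: [-0.698, 0.716, -0.001, 0.006]
contact_force: [2.6, -2.1, 13.1]
gripper_width: 13.5
grasp_force: 58.4
```

>>> servo_tool --motion '[{"travel": [0,0,-0.04],"rot": [0,0,0],"hand": 0},{"travel": [0,0,-0.08],"rot": [0,0,0],"hand": 0},{"travel": [0,0,-0.12],"rot": [0,0,0],"hand": 0},{"travel": [0,0,-0.12],"rot": [0,0,0],"hand": 0},{"travel": [0,0,0],"rot": [0,0,0],"hand": 0},{"travel": [0,0,0],"rot": [0,0,0],"hand": 0},{"travel": [0,0,0],"rot": [0,0,0],"hand": 0}]'

```text
clock: 17.38
position: [416.7, 327.7, 201.4]
ee_rot: [-0.697, 0.717, 0.0, 0.0]
contact_force: [0.3, 0.1, -0.0]
gripper_width: 13.3
grasp_force: 58.9
```

```bash
cat > held.py <<'E'
from h import *
np.set_printoptions(precision=1,suppress=True)
state();s=sensors.read_state()['position']
for n in("side","top"):
  _,w=cloud(n)
  for dz in((-60,-45),(-45,-30),(-30,-15),(-15,0)):
    P=sel(w,(s[0]-60,s[0]+60),(s[1]-30,s[1]+30),(s[2]+dz[0],s[2]+dz[1]))-s
    if len(P): print(n,dz,len(P),P.min(0),P.mean(0),P.max(0))
E
python3 held.py
```

```text
17.38 [416.7 327.7 201.4] [[-0.029, -1.0, -0.001], [-1.0, 0.029, 0.001], [-0.001, 0.001, -1.0]] w 13.3 F [ 0.3  0.1 -0. ] g 58.9
side (-60, -45) 5 [  0.9  -6.3 -52.8] [  2.6  -3.  -49.4] [  3.8   4.6 -46.2]
side (-45, -30) 39 [-17.2 -10.2 -44.2] [  7.   -4.  -35.6] [ 43.1   6.3 -30.4]
side (-30, -15) 97 [-14.6 -13.2 -29.8] [ 13.4  -3.4 -24.9] [ 43.5   8.7 -15.5]
side (-15, 0) 25 [-10.  -10.2 -14.7] [-2.2 -5.7 -7.1] [ 3.4  2.7 -0. ]
top (-60, -45) 6 [  1.4  -6.5 -50.5] [  3.   -2.8 -48.2] [  3.4   1.2 -46.9]
top (-45, -30) 48 [-18.3  -8.5 -43.1] [  8.6  -2.1 -34.3] [ 42.9   6.5 -30.1]
top (-30, -15) 164 [-14.6 -10.3 -30. ] [ 14.8  -2.  -24.8] [ 40.6   6.7 -16.3]
top (-15, 0) 32 [ -5.9  -8.6 -14.9] [-1.2 -2.3 -6.1] [ 2.9  8.7 -0.3]
```

>>> servo_tool --motion '[{"travel": [0.138,-0.0623,0],"rot": [0,0,0],"hand": 0},{"travel": [0.138,-0.0623,0],"rot": [0,0,0],"hand": 0},{"travel": [0.138,-0.0623,0],"rot": [0,0,0],"hand": 0},{"travel": [0.138,-0.0623,0],"rot": [0,0,0],"hand": 0},{"travel": [0.138,-0.0623,0],"rot": [0,0,0],"hand": 0},{"travel": [0.138,-0.0623,0],"rot": [0,0,0],"hand": 0},{"travel": [0.138,-0.0623,0],"rot": [0,0,0],"hand": 0},{"travel": [0.138,-0.0623,0],"rot": [0,0,0],"hand": 0},{"travel": [0.138,-0.0623,0],"rot": [0,0,0],"hand": 0},{"travel": [0.138,-0.0623,0],"rot": [0,0,0],"hand": 0}]'

```text
clock: 18.32
position: [562.9, -23.3, 199.8]
ee_rot: [-0.697, 0.717, 0.001, -0.001]
contact_force: [0.4, 0.4, 0.8]
gripper_width: 13.3
grasp_force: 58.8
```

>>> servo_tool --motion '[{"travel": [0.138,-0.0623,0],"rot": [0,0,0],"hand": 0},{"travel": [0.138,-0.0623,0],"rot": [0,0,0],"hand": 0},{"travel": [0,0,0.05],"rot": [0,0,0],"hand": 0},{"travel": [0,0,0],"rot": [0,0,0],"hand": 0},{"travel": [0,0,0],"rot": [0,0,0],"hand": 0},{"travel": [0,0,0],"rot": [0,0,0],"hand": 0}]'

```text
clock: 18.82
position: [591.9, -90.6, 188.2]
ee_rot: [-0.697, 0.717, 0.0, -0.001]
contact_force: [0.6, 0.8, -0.1]
gripper_width: 13.9
grasp_force: 58.8
```

```bash
python3 pots.py "[(624,84,103),(624,-95,103)]"; python3 held.py
```

```text
top 34 103.15943220672374 (array([627.1,  27.2]), np.float64(4.7463220948586455))
top 50 102.55446190364924 (array([602.3, -40.7]), np.float64(7.4307202845751235))
side 141 102.73490045248234 (array([620.8,  82.6]), np.float64(11.770366041577395))
side 116 101.45214510082837 (array([622.6, -96. ]), np.float64(1.4188787283105793))
18.92 [592.3 -90.1 189.1] [[-0.027, -1.0, 0.0], [-1.0, 0.027, -0.0], [0.0, -0.0, -1.0]] w 13.5 F [-0.6  0.5 -0.6] g 58.8
18.92 [592.3 -90.1 189.1] [[-0.027, -1.0, 0.0], [-1.0, 0.027, -0.0], [0.0, -0.0, -1.0]] w 13.5 F [-0.6  0.5 -0.6] g 58.8
side (-60, -45) 7 [  0.5  -7.3 -52.3] [  1.9  -3.9 -49.6] [  3.6   0.5 -47. ]
side (-45, -30) 42 [-19.2 -10.8 -44.9] [ -0.7  -3.7 -35.5] [ 36.6   3.9 -30.1]
side (-30, -15) 105 [-15.6 -11.6 -30. ] [ 10.4  -2.7 -24.2] [ 40.9   8.2 -16.2]
side (-15, 0) 25 [-11.2 -10.3 -14.7] [-3.  -4.2 -8.9] [ 5.2  7.1 -0.6]
top (-30, -15) 5 [ -8.8   8.5 -23.9] [ -6.3  10.3 -21.3] [ -2.6  11.  -17.8]
```

>>> servo_tool --motion '[{"travel": [0.004,0.002,0.08],"rot": [0,0,0],"hand": 0},{"travel": [0,0,0.08],"rot": [0,0,0],"hand": 0},{"travel": [0,0,0.034],"rot": [0,0,0],"hand": 0},{"travel": [0,0,0.014],"rot": [0,0,0],"hand": 0},{"travel": [0,0,0],"rot": [0,0,0],"hand": 0},{"travel": [0,0,0.008],"rot": [0,0,0],"hand": 0},{"travel": [0,0,0],"rot": [0,0,0],"hand": 0},{"travel": [0,0,0],"rot": [0,0,0],"hand": 0}]'

```text
clock: 19.68
position: [592.4, -92.1, 135.5]
ee_rot: [-0.697, 0.717, -0.001, 0.001]
contact_force: [1.7, -0.6, -0.5]
gripper_width: 13.6
grasp_force: 58.9
```

>>> servo_tool --motion '[{"travel": [0,0,0.008],"rot": [0,0,0],"hand": 0},{"travel": [0,0,0.006],"rot": [0,0,0],"hand": 0},{"travel": [0,0,0],"rot": [0,0,0],"hand": 0},{"travel": [0,0,0],"rot": [0,0,0],"hand": 0}]'

```text
clock: 20.02
position: [593.8, -92.4, 134.3]
ee_rot: [-0.697, 0.717, -0.002, 0.002]
contact_force: [-0.0, 0.6, 8.2]
gripper_width: 13.7
grasp_force: 58.9
```

>>> servo_tool --motion '[{"travel": [0,0,0],"rot": [0,0,0],"hand": 0.65},{"travel": [0,0,0],"rot": [0,0,0],"hand": 0.65},{"travel": [0,0,0],"rot": [0,0,0],"hand": 0.65},{"travel": [0,0,0],"rot": [0,0,0],"hand": 0.65},{"travel": [0,0,-0.08],"rot": [0,0,0],"hand": 0.65},{"travel": [0,0,-0.14],"rot": [0,0,0],"hand": 0.65},{"travel": [0,0,-0.14],"rot": [0,0,0],"hand": 0.65},{"travel": [0,0,-0.1],"rot": [0,0,0],"hand": 0.55},{"travel": [0,0,0],"rot": [0,0,-0.0191],"hand": 0.5},{"travel": [0,0,0],"rot": [0,0,-0.0191],"hand": 0.5}]'

```text
clock: 20.85
position: [592.4, -92.2, 248.2]
ee_rot: [0.78, -0.626, 0.001, -0.001]
contact_force: [0.0, 0.7, -0.8]
gripper_width: 42.5
grasp_force: 0.0
```

>>> servo_tool --motion '[{"travel": [0,0,0],"rot": [0,0,-0.0191],"hand": 0.5},{"travel": [0,0,0],"rot": [0,0,-0.0191],"hand": 0.5},{"travel": [0,0,0],"rot": [0,0,-0.0191],"hand": 0.5},{"travel": [0,0,0],"rot": [0,0,-0.0191],"hand": 0.5},{"travel": [0,0,0],"rot": [0,0,-0.0191],"hand": 0.5},{"travel": [0,0,0],"rot": [0,0,-0.0191],"hand": 0.5},{"travel": [0,0,0],"rot": [0,0,-0.0191],"hand": 0.5},{"travel": [0,0,0],"rot": [0,0,-0.0191],"hand": 0.5},{"travel": [0,0,0],"rot": [0,0,-0.0191],"hand": 0.5},{"travel": [0,0,0],"rot": [0,0,-0.0191],"hand": 0.5}]'

```text
clock: 21.68
position: [591.4, -92.2, 245.4]
ee_rot: [0.997, -0.077, -0.001, 0.0]
contact_force: [0.0, 0.3, -0.4]
gripper_width: 42.7
grasp_force: 0.0
```

```bash
python3 clip.py "[(592,86,112),(592,-94,112)]"
```

```text
top lo 31 [575.  -89.6 142.1] [ 7.7 15.9 10.5]
top hi 42 [603.9 -91.3 141.4] [ 7.  16.  12.9]
top eye 39 [626.8 -93.6 107.9] [13.2 10.8  5.8]
side lo 19 [576.   89.  141.8] [ 4.8 14.9  9. ]
side hi 29 [603.8  86.5 140.6] [ 6.1 15.2 11.5]
side eye 32 [627.3  82.6 107.9] [15.6 14.8  8.7]
side lo 20 [574.1 -91.3 143. ] [ 5.8 18.9  5.6]
side hi 37 [604.2 -93.7 141.2] [ 6.7 16.2 10.9]
side eye 35 [627.3 -96.5 106.9] [15.7 12.4  6.4]
21.78 [591.4 -92.2 245.5] [[0.987, -0.159, -0.001], [-0.159, -0.987, -0.0], [-0.001, 0.0, -1.0]] w 42.4 F [0.2 0.4 0.5] g 0.0
```

>>> servo_tool --motion '[{"travel": [-0.0808,0.1252,0],"rot": [0,0,0],"hand": 0.5},{"travel": [-0.0808,0.1252,0],"rot": [0,0,0],"hand": 0.5},{"travel": [-0.0808,0.1252,0],"rot": [0,0,0],"hand": 0.5},{"travel": [-0.0808,0.1252,0],"rot": [0,0,0],"hand": 0.5},{"travel": [-0.0808,0.1252,0],"rot": [0,0,0],"hand": 0.5},{"travel": [-0.0808,0.1252,0],"rot": [0,0,0],"hand": 0.5},{"travel": [0,0,0.13],"rot": [0,0,0],"hand": 0.5},{"travel": [0,0,0.13],"rot": [0,0,0],"hand": 0.5},{"travel": [0,0,0],"rot": [0,0,0],"hand": 0.5},{"travel": [0,0,0],"rot": [0,0,0],"hand": 0.5}]'

```text
clock: 22.62
position: [441.3, -258.5, 180.2]
ee_rot: [0.997, -0.081, -0.002, -0.0]
contact_force: [1.1, -0.0, 0.9]
gripper_width: 43.0
grasp_force: 0.0
```

>>> servo_tool --motion '[{"travel": [0,0,0],"rot": [0,0,0],"hand": 0.5},{"travel": [0,0,0],"rot": [0,0,0],"hand": 0.5}]'

```text
clock: 22.78
position: [444.0, -258.6, 183.0]
ee_rot: [0.997, -0.079, 0.002, 0.001]
contact_force: [0.0, -0.4, 0.2]
gripper_width: 42.7
grasp_force: 0.0
```

>>> servo_tool --motion '[{"travel": [-0.004,0,0.1],"rot": [0,0,0],"hand": 0.5},{"travel": [0,0,0.1],"rot": [0,0,0],"hand": 0.5},{"travel": [0,0,0.108],"rot": [0,0,0],"hand": 0.5},{"travel": [0,0,0],"rot": [0,0,0],"hand": 0.5},{"travel": [0,0,0],"rot": [0,0,0],"hand": 0.5},{"travel": [0,0,0],"rot": [0,0,0],"hand": 0.1},{"travel": [0,0,0],"rot": [0,0,0],"hand": 0.1},{"travel": [0,0,0],"rot": [0,0,0],"hand": 0.1},{"travel": [0,0,0],"rot": [0,0,0],"hand": 0.1}]'

```text
clock: 23.53
position: [442.1, -258.4, 105.1]
ee_rot: [0.997, -0.079, 0.001, 0.0]
contact_force: [0.6, 0.6, 3.4]
gripper_width: 23.4
grasp_force: 59.4
```

>>> servo_tool --motion '[{"travel": [0,0,-0.1],"rot": [0,0,0],"hand": 0.1},{"travel": [0,0,-0.16],"rot": [0,0,0],"hand": 0.1},{"travel": [0,0,-0.16],"rot": [0,0,0],"hand": 0.1},{"travel": [0,0,-0.16],"rot": [0,0,0],"hand": 0.1},{"travel": [0,0,0],"rot": [0,0,-0.0194],"hand": 0.1},{"travel": [0,0,0],"rot": [0,0,0],"hand": 0.1}]'

```text
clock: 24.03
position: [442.3, -258.4, 252.0]
ee_rot: [1.0, -0.018, 0.003, 0.001]
contact_force: [-0.5, -0.5, -1.3]
gripper_width: 23.1
grasp_force: 60.1
```

>>> servo_tool --motion '[{"travel": [0.1029,-0.097,0],"rot": [0,0,0],"hand": 0.1},{"travel": [0.1029,-0.097,0],"rot": [0,0,0],"hand": 0.1},{"travel": [0.1029,-0.097,0],"rot": [0,0,0],"hand": 0.1},{"travel": [0.1029,-0.097,0],"rot": [0,0,0],"hand": 0.1},{"travel": [0.1029,-0.097,0],"rot": [0,0,0],"hand": 0.1},{"travel": [0.1029,-0.097,0],"rot": [0,0,0],"hand": 0.1},{"travel": [0.1029,-0.097,0],"rot": [0,0,0],"hand": 0.1},{"travel": [0,0,0],"rot": [0,0,0],"hand": 0.1},{"travel": [0,0,0],"rot": [0,0,0],"hand": 0.1},{"travel": [0,0,0],"rot": [0,0,0],"hand": 0.1}]'

```text
clock: 24.87
position: [626.6, -95.3, 247.2]
ee_rot: [1.0, -0.019, -0.002, 0.0]
contact_force: [0.5, -0.3, 0.2]
gripper_width: 23.4
grasp_force: 60.0
```

```bash
python3 clip.py "[(592,-94,112)]"; python3 pots.py "[(624,84,103),(624,-95,103)]";python3 look.py "(610,-95,140)" c8
```

```text
top lo 33 [575.4 -89.6 140.7] [ 8.3 16.  12.6]
top hi 40 [603.6 -91.1 142.2] [ 6.5 16.  13.3]
top eye 38 [626.6 -93.6 107.5] [13.5 11.   8.5]
side lo 21 [573.9 -92.2 143. ] [ 4.8 17.2  5. ]
side hi 36 [603.5 -94.2 142. ] [ 6.7 15.9 12.8]
side eye 36 [627.3 -96.6 107. ] [16.3 12.9  7. ]
24.97 [626.5 -96.1 248.5] [[0.999, -0.039, -0.002], [-0.039, -0.999, -0.0], [-0.002, 0.0, -1.0]] w 23.2 F [-0.9 -1.  -0.7] g 60.0
top 0 0 
top 154 102.6986600200747 (array([621. , -93.5]), np.float64(9.347614881338952))
side 148 102.76395179351036 (array([620.8,  82.2]), np.float64(12.928039794247377))
side 170 102.7810806834627 (array([620.5, -95.9]), np.float64(12.418615154210032))
25.07 [626.7 -96.3 249.3] [[0.999, -0.039, -0.0], [-0.039, -0.999, 0.0], [-0.0, -0.0, -1.0]] w 23.4 F [ 0.7  0.6 -0.1] g 60.0
side 271 148
top 256 98
```

View pics/c8.png

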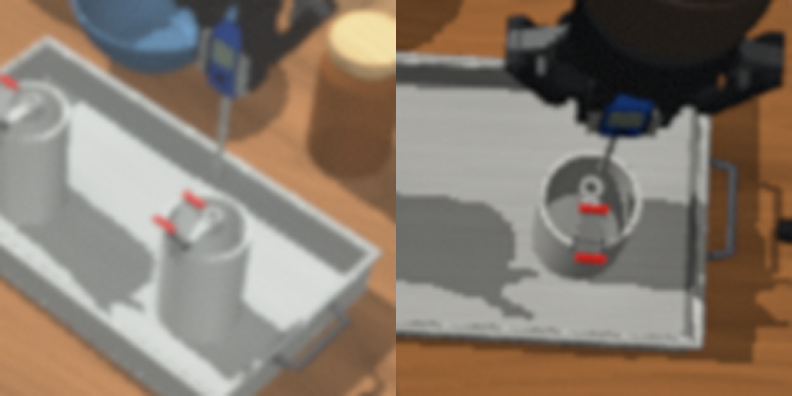

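>>> servo_tool --motion '[{"travel": [0.004,0,0.066],"rot": [0,0,0],"hand": 0.1},{"travel": [0,0,0.066],"rot": [0,0,0],"hand": 0.1},{"travel": [0,0,0],"rot": [0,0,0],"hand": 0.1},{"travel": [0,0,0],"rot": [0,0,0],"hand": 0.1},{"travel": [0,0,0],"rot": [0,0,0],"hand": 0.1},{"travel": [0,0,0],"rot": [0,0,0],"hand": 0.1}]'

```text
clock: 25.67
position: [629.2, -95.6, 217.5]
ee_rot: [1.0, -0.019, 0.001, 0.0]
contact_force: [-0.2, -0.1, 0.2]
gripper_width: 23.5
grasp_force: 60.0
```

```bash
cat > stem.py <<'E'
from h import *
import sys
np.set_printoptions(precision=1,suppress=True)
X=np.array(eval(sys.argv[1]),float) # expected eyelet mouth centre
state();s=sensors.read_state()['position'];ims=[]
for n in("side","top"):
    p,W=cloud(n)
    for z in range(120,215,12):
        P=sel(W,(s[0]-14,s[0]+14),(s[1]-14,s[1]+14),(z,z+12))
        if len(P)>1: print(n,z,len(P),np.median(P,0)-s*[1,1,0])
    P=sel(W,(X[0]-6.5,X[0]+12),(X[1]-12,X[1]+12),(X[2]-4,X[2]+4));print(n,'eye',len(P),circ(P,5.7) if len(P)>5 else'')
    u,v=px(n,X).astype(int);print(n,'crop origin',u-20,v-25)
    ims.append(cv2.resize(p[v-25:v+15,u-20:u+20,::-1],None,fx=9.9,fy=9.9,interpolation=cv2.INTER_CUBIC))
cv2.imwrite(f"pics/{sys.argv[2]}.png",np.hstack(ims))
E
python3 stem.py "(627.3,-95,107)" c9
```

```text
25.67 [629.2 -95.6 217.5] [[0.999, -0.037, 0.002], [-0.037, -0.999, -0.0], [0.002, 0.0, -1.0]] w 23.5 F [-0.2 -0.1  0.2] g 60.0
side 120 4 [ -0.4  -2.  126. ]
side 132 8 [ -0.9  -1.8 135.3]
side 144 8 [ -1.7  -1.8 149.4]
side 156 8 [ -1.6  -1.9 161.5]
side 168 9 [ -2.4  -1.5 176.4]
side 180 7 [  0.2  -1.6 184.6]
side 192 6 [ -2.7  -2.4 198.2]
side 204 11 [ -8.   -3.1 213.4]
side eye 30 (array([628.1, -96.2]), np.float64(1.5675923801117655))
side crop origin 314 188
top 120 2 [ -2.4   1.7 126.7]
top 132 4 [ -2.7   1.6 136.6]
top 144 6 [ -2.4   2.  150.9]
top 156 3 [ -2.7   2.  160.2]
top 168 5 [ -2.2   1.5 171.8]
top 180 4 [ -3.1   1.7 184.7]
top 204 2 [ -9.5   0.3 215.1]
top eye 24 (array([627.3, -93.5]), np.float64(1.191917280819407))
top crop origin 295 129
```

View pics/c9.png

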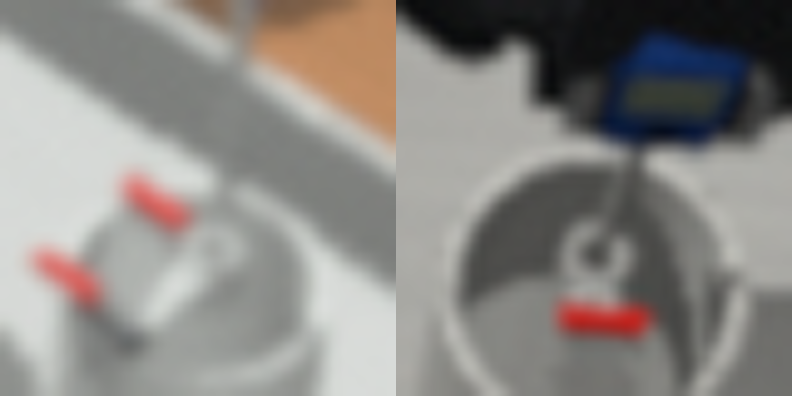

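>>> servo_tool --motion '[{"travel": [-0.006,-0.002,0],"rot": [0,0,0],"hand": 0.1},{"travel": [0,0,0.02],"rot": [0,0,0],"hand": 0.1},{"travel": [0,0,0.02],"rot": [0,0,0],"hand": 0.1},{"travel": [0,0,0.02],"rot": [0,0,0],"hand": 0.1},{"travel": [0,0,0.02],"rot": [0,0,0],"hand": 0.1},{"travel": [0,0,0],"rot": [0,0,0],"hand": 0.1},{"travel": [0,0,0],"rot": [0,0,0],"hand": 0.1}]'

```text
clock: 26.35
position: [627.0, -94.8, 195.4]
ee_rot: [1.0, -0.019, -0.0, 0.0]
contact_force: [1.1, -0.0, -0.8]
gripper_width: 23.4
grasp_force: 59.9
```

>>> servo_tool --motion '[{"travel": [0,0,0.02],"rot": [0,0,0],"hand": 0.1},{"travel": [0,0,0.02],"rot": [0,0,0],"hand": 0.1},{"travel": [0,0,0.02],"rot": [0,0,0],"hand": 0.1},{"travel": [0,0,0.02],"rot": [0,0,0],"hand": 0.1},{"travel": [0,0,0],"rot": [0,0,0],"hand": 0.1},{"travel": [0,0,0],"rot": [0,0,0],"hand": 0.1}]'

```text
clock: 26.85
position: [626.9, -94.8, 175.5]
ee_rot: [1.0, -0.019, -0.0, 0.0]
contact_force: [1.0, -1.0, -0.9]
gripper_width: 23.2
grasp_force: 59.9
```

```bash
python3 stem.py "(627.3,-95,107)" c10
```

```text
26.85 [626.9 -94.8 175.5] [[0.999, -0.037, -0.001], [-0.037, -0.999, -0.0], [-0.001, 0.0, -1.0]] w 23.2 F [ 1.  -1.  -0.9] g 59.9
side 120 8 [ -1.5  -2.5 124. ]
side 132 9 [ -2.2  -1.1 140.2]
side 144 6 [ -0.6  -1.6 150.5]
side 156 5 [ -2.1  -0.5 161.1]
side 168 25 [ -8.8  -2.3 175.6]
side 180 35 [ -9.3   0.8 186.2]
side 192 39 [ -9.4  -0.1 197.6]
side 204 40 [ -9.2   1.4 210.5]
side eye 24 (array([627.8, -97. ]), np.float64(1.5881044613536242))
side crop origin 314 188
top 120 3 [ -2.4   2.2 123.7]
top 132 5 [ -3.    2.6 134.6]
top 144 2 [ -3.1   1.  148.1]
top 168 12 [ -9.8   2.1 177.3]
top 180 27 [-10.1  -0.4 187.3]
top 192 25 [-10.2   0.8 198.6]
top 204 30 [-10.3  -0.1 210.7]
top eye 22 (array([627. , -93.7]), np.float64(1.331785496188152))
top crop origin 295 129
```

View pics/c10.png

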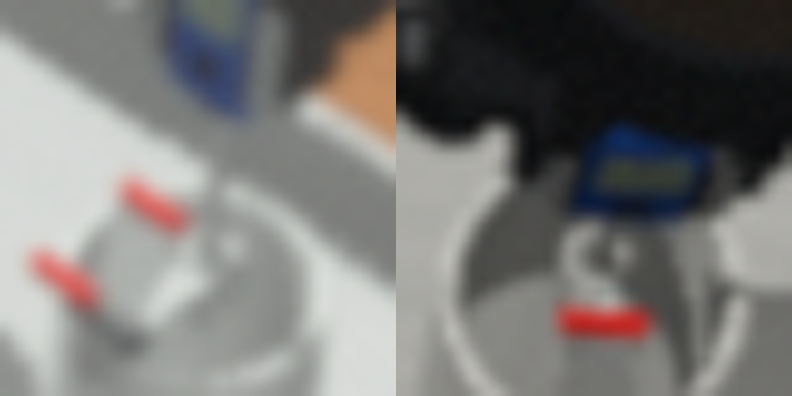

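>>> servo_tool --motion '[{"travel": [0,0,0.04],"rot": [0,0,0],"hand": 0.1},{"travel": [0,0,0.04],"rot": [0,0,0],"hand": 0.1},{"travel": [0,0,0.04],"rot": [0,0,0],"hand": 0.1},{"travel": [0,0,0.04],"rot": [0,0,0],"hand": 0.1},{"travel": [0,0,0.04],"rot": [0,0,0],"hand": 0.1},{"travel": [0,0,0.016],"rot": [0,0,0],"hand": 0.1},{"travel": [0,0,0],"rot": [0,0,0],"hand": 0.1},{"travel": [0,0,0],"rot": [0,0,0],"hand": 0.1}]'

```text
clock: 27.62
position: [627.0, -94.8, 121.7]
ee_rot: [1.0, -0.019, -0.0, 0.0]
contact_force: [0.9, 0.2, -1.4]
gripper_width: 23.4
grasp_force: 60.1
```

>>> servo_tool --motion '[{"travel": [0,0,0.012],"rot": [0,0,0],"hand": 0.1},{"travel": [0,0,0],"rot": [0,0,0],"hand": 0.1},{"travel": [0,0,0],"rot": [0,0,0],"hand": 0.5},{"travel": [0,0,0],"rot": [0,0,0],"hand": 0.5},{"travel": [0,0,0],"rot": [0,0,0],"hand": 0.5},{"travel": [0,0,-0.08],"rot": [0,0,0],"hand": 0.5},{"travel": [0,0,-0.12],"rot": [0,0,0],"hand": 0.5},{"travel": [0,0,-0.14],"rot": [0,0,0],"hand": 0.5},{"travel": [0,0,-0.14],"rot": [0,0,0],"hand": 0.5},{"travel": [0,0,0],"rot": [0,0,-0.012],"hand": 0.5}]'

```text
clock: 28.45
position: [630.7, -95.5, 248.2]
ee_rot: [1.0, 0.02, 0.008, 0.001]
contact_force: [0.7, -1.6, 1.3]
gripper_width: 42.7
grasp_force: 0.0
```

>>> servo_tool --motion '[{"travel": [0,0,0],"rot": [0,0,-0.012],"hand": 0.5},{"travel": [0,0,0],"rot": [0,0,0],"hand": 0.5},{"travel": [0,0,0],"rot": [0,0,0],"hand": 0.5}]'

```text
clock: 28.7
position: [626.7, -94.8, 238.8]
ee_rot: [0.998, 0.056, -0.0, -0.0]
contact_force: [0.9, -0.9, 0.3]
gripper_width: 42.6
grasp_force: 0.0
```

```bash
cat > heads.py <<'E'
from h import *
np.set_printoptions(precision=1,suppress=True)
state()
for n in("top","side"):
    _,W=cloud(n)
    for nm,b in(("stand",((380,500),(-420,-190),(143,155))),("B",((600,660),(-130,-60),(158,170))),("A",((600,660),(50,120),(158,170)))):
        P=sel(W,*b);P=P[np.argsort(P[:,1])]
        if len(P): 
            for g in np.split(P,np.where(np.diff(P[:,1])>10)[0]+1): print(n,nm,len(g),np.median(g[:,2]),cv2.minAreaRect(g[:,:2].astype(np.float32)))
E
python3 heads.py;python3 pots.py "[(624,84,103),(624,-95,103)]"
```

```text
28.7 [626.7 -94.8 238.8] [[0.994, 0.111, -0.001], [0.111, -0.994, 0.0], [-0.001, -0.0, -1.0]] w 42.6 F [ 0.9 -0.9  0.3] g 0.0
top stand 115 148.26490279716373 ((452.02679443359375, -365.779052734375), (18.475711822509766, 23.54860496520996), 17.810720443725586)
top stand 108 148.70460775155863 ((443.26788330078125, -308.5977478027344), (17.692811965942383, 22.957706451416016), 8.337821960449219)
top B 107 163.1164919042092 ((625.3252563476562, -92.3014907836914), (17.29589080810547, 22.079755783081055), 1.3990527391433716)
side stand 117 148.3997785237629 ((453.38983154296875, -368.2417907714844), (19.511356353759766, 23.823522567749023), 19.16050148010254)
side stand 107 148.26171570885992 ((443.1991882324219, -311.8415222167969), (18.02400779724121, 23.734888076782227), 8.222107887268066)
side B 71 162.66217753899642 ((625.7691650390625, -95.5678939819336), (23.213932037353516, 18.280532836914062), 86.74266815185547)
top 0 0 
top 118 102.88102915136497 (array([621.6, -93.6]), np.float64(4.4404088418104894))
side 135 103.06937509905268 (array([621.1,  83.4]), np.float64(13.204547067136593))
side 123 102.66558101856545 (array([621.8, -95.8]), np.float64(12.140544604877883))
28.9 [626.9 -94.8 238.5] [[0.994, 0.112, -0.001], [0.112, -0.994, -0.0], [-0.001, 0.0, -1.0]] w 42.8 F [0.5 0.5 0.8] g 0.0
```

>>> servo_tool --motion '[{"travel": [0,0,0],"rot": [0,0,-0.005],"hand": 0.5},{"travel": [-0.106,0.0935,0],"rot": [0,0,0],"hand": 0.5},{"travel": [-0.106,0.0935,0],"rot": [0,0,0],"hand": 0.5},{"travel": [-0.106,0.0935,0],"rot": [0,0,0],"hand": 0.5},{"travel": [-0.106,0.0935,0],"rot": [0,0,0],"hand": 0.5},{"travel": [-0.106,0.0935,0],"rot": [0,0,0],"hand": 0.5},{"travel": [-0.106,0.0935,0],"rot": [0,0,0],"hand": 0.5},{"travel": [-0.106,0.0935,0],"rot": [0,0,0],"hand": 0.5},{"travel": [-0.106,0.0935,0],"rot": [0,0,0],"hand": 0.5},{"travel": [0,0,0.126],"rot": [0,0,0],"hand": 0.5}]'

```text
clock: 29.73
position: [444.4, -315.6, 213.4]
ee_rot: [0.998, 0.07, 0.005, 0.004]
contact_force: [2.4, -0.7, -0.2]
gripper_width: 42.6
grasp_force: 0.0
```

>>> servo_tool --motion '[{"travel": [0,0,0.126],"rot": [0,0,0],"hand": 0.5},{"travel": [0,0,0],"rot": [0,0,0],"hand": 0.5},{"travel": [0,0,0],"rot": [0,0,0],"hand": 0.5},{"travel": [0,0,0],"rot": [0,0,0],"hand": 0.5},{"travel": [0,0,0],"rot": [0,0,0],"hand": 0.5}]'

```text
clock: 30.15
position: [445.9, -310.8, 178.1]
ee_rot: [0.997, 0.073, 0.002, 0.001]
contact_force: [0.1, -0.6, 0.1]
gripper_width: 43.0
grasp_force: 0.0
```

>>> servo_tool --motion '[{"travel": [-0.005,0,0.1],"rot": [0,0,0],"hand": 0.5},{"travel": [0,0,0.1],"rot": [0,0,0],"hand": 0.5},{"travel": [0,0,0.09],"rot": [0,0,0],"hand": 0.5},{"travel": [0,0,0],"rot": [0,0,0],"hand": 0.5},{"travel": [0,0,0],"rot": [0,0,0],"hand": 0.5},{"travel": [0,0,0],"rot": [0,0,0],"hand": 0.1},{"travel": [0,0,0],"rot": [0,0,0],"hand": 0.1},{"travel": [0,0,0],"rot": [0,0,0],"hand": 0.1},{"travel": [0,0,0],"rot": [0,0,0],"hand": 0.1}]'

```text
clock: 30.9
position: [444.4, -311.1, 104.8]
ee_rot: [0.997, 0.073, 0.002, 0.001]
contact_force: [0.8, -0.1, 2.6]
gripper_width: 23.4
grasp_force: 59.4
```

>>> servo_tool --motion '[{"travel": [0,0,-0.1],"rot": [0,0,0],"hand": 0.1},{"travel": [0,0,-0.16],"rot": [0,0,0],"hand": 0.1},{"travel": [0,0,-0.16],"rot": [0,0,0],"hand": 0.1},{"travel": [0,0,-0.16],"rot": [0,0,0],"hand": 0.1},{"travel": [0,0,0],"rot": [0,0,0.0155],"hand": 0.1},{"travel": [0,0,0],"rot": [0,0,0.0155],"hand": 0.1},{"travel": [0,0,0],"rot": [0,0,0],"hand": 0.1}]'

```text
clock: 31.48
position: [442.7, -310.3, 249.2]
ee_rot: [1.0, -0.026, 0.0, -0.0]
contact_force: [-0.1, 1.2, 0.0]
gripper_width: 23.5
grasp_force: 60.1
```

>>> servo_tool --motion '[{"travel": [0.0593,-0.1468,0],"rot": [0,0,0],"hand": 0.1},{"travel": [0.0593,-0.1468,0],"rot": [0,0,0],"hand": 0.1},{"travel": [0.0593,-0.1468,0],"rot": [0,0,0],"hand": 0.1},{"travel": [0.0593,-0.1468,0],"rot": [0,0,0],"hand": 0.1},{"travel": [0.0593,-0.1468,0],"rot": [0,0,0],"hand": 0.1},{"travel": [0.0593,-0.1468,0],"rot": [0,0,0],"hand": 0.1},{"travel": [0.0593,-0.1468,0],"rot": [0,0,0],"hand": 0.1},{"travel": [0.0593,-0.1468,0],"rot": [0,0,0],"hand": 0.1},{"travel": [0.0593,-0.1468,0],"rot": [0,0,0],"hand": 0.1},{"travel": [0.0593,-0.1468,0],"rot": [0,0,0],"hand": 0.1}]'

```text
clock: 32.32
position: [609.2, 50.3, 247.7]
ee_rot: [1.0, -0.023, -0.001, 0.0]
contact_force: [0.6, -0.4, 0.3]
gripper_width: 23.0
grasp_force: 60.1
```

>>> servo_tool --motion '[{"travel": [0.0593,-0.1468,0],"rot": [0,0,0],"hand": 0.1},{"travel": [0,0,0],"rot": [0,0,0],"hand": 0.1},{"travel": [0,0,0],"rot": [0,0,0],"hand": 0.1},{"travel": [0,0,0],"rot": [0,0,0],"hand": 0.1},{"travel": [0,0,0],"rot": [0,0,0],"hand": 0.1}]'

```text
clock: 32.73
position: [625.5, 83.5, 248.2]
ee_rot: [1.0, -0.025, -0.001, 0.0]
contact_force: [-0.1, 0.1, -0.4]
gripper_width: 23.0
grasp_force: 60.1
```

```bash
python3 clip.py "[(592,86,112)]"; python3 stem.py "(627.3,84.3,107)" c11
```

```text
top lo 32 [576.6  89.6 141.9] [ 8.5 16.1 12.2]
top hi 42 [604.4  88.7 142.6] [ 6.7 15.8 10.1]
top eye 41 [627.5  85.7 107.6] [15.2 12.7  8.3]
side lo 19 [575.5  88.2 143.1] [ 6.5 16.4  7.3]
side hi 29 [603.8  86.1 141.4] [ 5.7 16.6 11.4]
side eye 29 [627.9  82.7 108.7] [16.3 13.5  8.8]
32.83 [625.7  83.2 248.7] [[0.999, -0.051, -0.0], [-0.051, -0.999, -0.0], [-0.0, 0.0, -1.0]] w 23.0 F [ 0.2 -0.5 -1. ] g 60.1
32.83 [625.7  83.2 248.7] [[0.999, -0.051, -0.0], [-0.051, -0.999, -0.0], [-0.0, 0.0, -1.0]] w 23.0 F [ 0.2 -0.5 -1. ] g 60.1
side 156 6 [  3.7  -3.5 162.6]
side 168 8 [  3.2  -3.6 174.6]
side 180 7 [  2.1  -3.  185.2]
side 192 8 [  0.6  -2.6 199.2]
side 204 8 [  1.2  -2.7 211. ]
side eye 26 (array([628.3,  83. ]), np.float64(1.953466749764997))
side crop origin 259 153
top 144 2 [  3.5  -0.5 154.3]
top 156 3 [  1.3  -1.3 164.3]
top 168 4 [  1.3  -1.7 172.4]
top 180 6 [  0.5  -1.1 185.2]
top 192 6 [ -0.   -1.1 200. ]
top 204 6 [ -0.2  -0.8 211.3]
top eye 29 (array([627.4,  85.3]), np.float64(1.2716678623717574))
top crop origin 210 127
```

>>> servo_tool --motion '[{"travel": [0,0,0],"rot": [0,-0.0088,0],"hand": 0.1},{"travel": [0.0034,0,0.062],"rot": [0,0,0],"hand": 0.1},{"travel": [0.0034,0,0.062],"rot": [0,0,0],"hand": 0.1},{"travel": [0,0,0],"rot": [0,0,0],"hand": 0.1},{"travel": [0,0,0],"rot": [0,0,0],"hand": 0.1},{"travel": [0,0,0],"rot": [0,0,0],"hand": 0.1},{"travel": [0,0,0],"rot": [0,0,0],"hand": 0.1}]'

```text
clock: 33.52
position: [626.6, 84.3, 219.0]
ee_rot: [0.999, -0.025, -0.026, -0.001]
contact_force: [0.7, 0.5, -0.1]
gripper_width: 23.3
grasp_force: 60.0
```

```bash
python3 stem.py "(627.3,84.3,107)" c12
```

```text
33.52 [626.6  84.3 219. ] [[0.997, -0.05, -0.053], [-0.05, -0.999, 0.003], [-0.053, -0.001, -0.999]] w 23.3 F [ 0.7  0.5 -0.1] g 60.0
side 120 3 [  0.7  -3.1 126.9]
side 132 8 [ -0.6  -4.5 139.1]
side 144 7 [ -1.2  -3.7 150.1]
side 156 6 [ -0.5  -3.8 162.8]
side 168 8 [ -0.5  -3.7 173. ]
side 180 8 [  0.5  -3.6 186.4]
side 192 9 [  0.1  -2.8 198.1]
side 204 7 [ -6.6  -2.3 215.3]
side eye 24 (array([628.5,  83.1]), np.float64(1.5797630262613052))
side crop origin 259 153
top 120 2 [ -4.1  -0.2 130.3]
top 132 6 [ -2.8  -1.  138.5]
top 144 3 [ -3.1  -1.2 149. ]
top 156 6 [ -2.4  -0.5 160.2]
top 168 6 [ -2.   -0.5 173.1]
top 180 6 [ -1.5  -0.  187.7]
top eye 21 (array([628.2,  85.6]), np.float64(1.115545694058761))
top crop origin 210 127
```

View pics/c12.png

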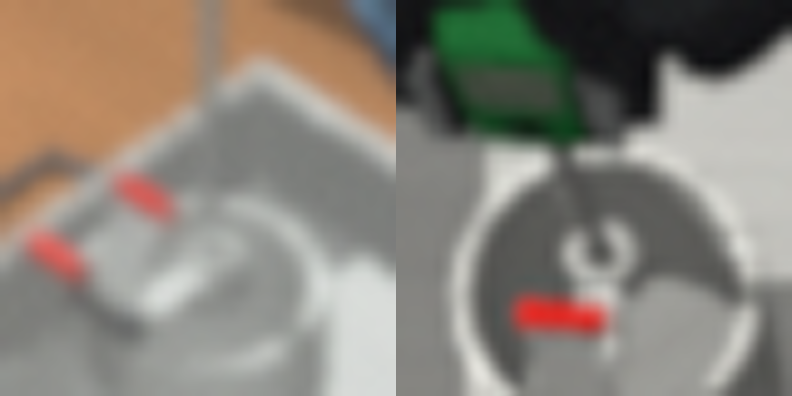

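```bash
python3 - <<'E'
from h import *
np.set_printoptions(precision=1,suppress=True)
o=np.array([210,127])
for X in((627.3,84.3,107),(628.2,85.6,107),(625.3,84.3,124),(625.3,84.3,190),(625.3,84.3,107),(627.5,85.4,124)):
    print(X,(px("top",X)-o+.5)*9.9+[396,0],(px("side",X)-[259,153]+.5)*9.9)
p=cv2.imread("pics/c12.png");g=cv2.cvtColor(p,cv2.COLOR_BGR2GRAY)
# stem centre per row in top crop: dark/bright contrast rows
for r in range(150,262,8):
    print(r,g[r,396+130:396+250:6])
E
```

```text
(627.3, 84.3, 107) [606.8 261.4] [212.5 259.7]
(628.2, 85.6, 107) [600.9 257.2] [211.2 255.6]
(625.3, 84.3, 124) [597.4 248.3] [206.6 216.9]
(625.3, 84.3, 190) [558.5 152.7] [203.6  25.3]
(625.3, 84.3, 107) [606.4 270.5] [207.3 263.7]
(627.5, 85.4, 124) [592.6 238. ] [209.2 210.5]
150 [160 159 155 138 112  88  77  87 116 144 149 154 155 151 146 144 160 186
 205 216]
158 [202 204 202 182 148 115  93  98 124 152 158 163 163 158 151 147 156 171
 183 192]
166 [217 216 210 188 154 121  95  90 100 116 121 126 126 123 119 117 121 128
 133 140]
174 [208 198 184 160 131 109  89  82  81  86  90  94  95  95  94  94  94  96
  96 101]
182 [176 156 141 122 106  99  90  85  81  80  83  87  89  90  90  91  91  90
  90  91]
190 [135 114 105  97  96  99  97  91  84  80  81  84  88  90  91  92  91  90
  90  90]
198 [101  89  87  88  91  97  98  94  87  81  81  83  86  89  90  90  90  91
  92  91]
206 [87 84 86 88 90 93 95 95 90 83 81 81 85 89 91 91 90 91 92 92]
214 [ 87  88  88  89  90  91  93  95  92  87  82  83  89  99 105 104 100  95
  92  92]
222 [ 88  90  90  90  89  89  92  96  97  94  88  90 100 120 135 134 123 108
  97  91]
230 [ 88  89  89  89  89  90  99 110 120 119 106  98 105 131 157 165 154 132
 111  95]
238 [ 88  88  89  88  90  95 115 136 151 146 125 104  98 120 153 174 174 153
 128 105]
246 [ 88  89  89  86  90 102 132 162 174 160 133 102  87  97 129 160 174 162
 139 113]
254 [ 89  89  89  85  90 105 139 172 182 165 138 105  89  90 115 146 165 160
 140 113]
```

>>> servo_tool --motion '[{"travel": [0.0088,-0.004,0],"rot": [0,0,0],"hand": 0.1},{"travel": [0.001,0,0.02],"rot": [0,0,0],"hand": 0.1},{"travel": [0.001,0,0.02],"rot": [0,0,0],"hand": 0.1},{"travel": [0.001,0,0.02],"rot": [0,0,0],"hand": 0.1},{"travel": [0.001,0,0.016],"rot": [0,0,0],"hand": 0.1},{"travel": [0,0,0],"rot": [0,0,0],"hand": 0.1},{"travel": [0,0,0],"rot": [0,0,0],"hand": 0.1}]'

```text
clock: 34.2
position: [628.3, 85.3, 197.8]
ee_rot: [0.999, -0.025, -0.028, -0.001]
contact_force: [1.4, -0.1, -0.8]
gripper_width: 23.1
grasp_force: 60.1
```

```bash
python3 stem.py "(627.3,84.3,107)" c13
```

```text
34.2 [628.3  85.3 197.8] [[0.997, -0.05, -0.056], [-0.05, -0.999, 0.002], [-0.056, 0.0, -0.998]] w 23.1 F [ 1.4 -0.1 -0.8] g 60.1
side 120 8 [ -2.   -2.6 125.1]
side 132 7 [ -1.2  -3.1 137.8]
side 144 6 [ -0.7  -3.  149.4]
side 156 8 [ -0.4  -3.4 160.5]
side 168 7 [  0.6  -3.3 174.2]
side 180 5 [ -2.9  -2.5 182.1]
side 192 22 [ -7.2  -0.6 200.2]
side 204 32 [ -7.5   3.9 210.2]
side eye 19 (array([628.8,  82.4]), np.float64(1.626453998746857))
side crop origin 259 153
top 120 2 [ -2.7  -0.7 127.4]
top 132 5 [ -3.   -1.4 135.7]
top 144 5 [ -2.6  -0.4 149.4]
top 156 6 [ -1.8  -1.2 162.1]
top 168 3 [ -2.6   0.7 174.8]
top 192 13 [ -7.9   3.  200.4]
top 204 31 [ -7.7   2.  208.7]
top eye 20 (array([627.3,  85. ]), np.float64(1.1522999864811054))
top crop origin 210 127
```

View pics/c13.png

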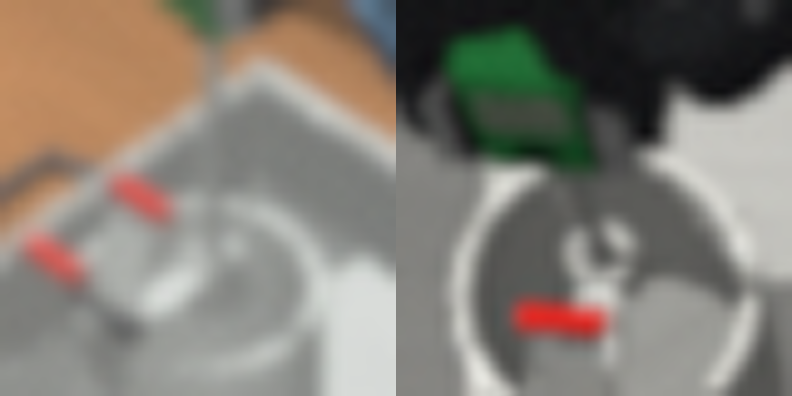

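>>> servo_tool --motion '[{"travel": [0.001,0,0.02],"rot": [0,0,0],"hand": 0.1},{"travel": [0.001,0,0.02],"rot": [0,0,0],"hand": 0.1},{"travel": [0.001,0,0.02],"rot": [0,0,0],"hand": 0.1},{"travel": [0.001,0,0.02],"rot": [0,0,0],"hand": 0.1},{"travel": [0,0,0],"rot": [0,0,0],"hand": 0.1},{"travel": [0,0,0],"rot": [0,0,0],"hand": 0.1}]'

```text
clock: 34.8
position: [627.9, 85.2, 177.7]
ee_rot: [0.999, -0.025, -0.028, -0.0]
contact_force: [0.4, 0.3, -1.4]
gripper_width: 23.3
grasp_force: 60.1
```

```bash
python3 stem.py "(627.3,84.3,107)" c14; python3 clip.py "[(592,86,112)]"
```

```text
34.8 [627.9  85.2 177.7] [[0.997, -0.05, -0.056], [-0.05, -0.999, 0.002], [-0.056, 0.0, -0.998]] w 23.3 F [ 0.4  0.3 -1.4] g 60.1
side 120 7 [ -1.1  -3.3 125.8]
side 132 8 [ -1.1  -3.  138.8]
side 144 8 [  0.5  -2.  149.9]
side 156 4 [  0.1  -3.5 162.2]
side 168 14 [ -6.9  -1.  176.8]
side 180 24 [ -7.4   2.3 186.9]
side 192 29 [ -7.5   1.5 198.3]
side 204 31 [ -7.1   1.8 209.6]
side eye 17 (array([628.3,  83.2]), np.float64(1.528844931331324))
side crop origin 259 153
top 120 5 [ -2.7  -1.  126.7]
top 132 3 [ -2.   -0.3 133.7]
top 144 5 [ -2.2   0.4 145.8]
top 168 5 [ -8.1  -3.4 176.4]
top 180 30 [ -8.    0.7 186.5]
top 192 27 [ -7.5  -0.8 198.7]
top 204 32 [ -7.5  -0.8 210.2]
top eye 26 (array([627.3,  85.6]), np.float64(1.2479478178382015))
top crop origin 210 127
top lo 30 [576.6  89.7 141.8] [ 8.8 15.9 12.2]
top hi 38 [604.1  88.8 143. ] [ 6.7 16.1 11.5]
top eye 37 [625.5  85.8 108.7] [14.  12.8  6.1]
side lo 19 [574.4  87.1 143.4] [ 5.6 15.2  8.3]
side hi 31 [603.7  86.7 141.1] [ 6.4 17.  12. ]
side eye 29 [626.9  82.  108. ] [14.2 11.3  9.9]
35.0 [628.2  85.3 178.5] [[0.997, -0.05, -0.055], [-0.05, -0.999, 0.003], [-0.055, -0.0, -0.998]] w 23.5 F [0.8 0.3 0.2] g 60.1
```

>>> servo_tool --motion '[{"travel": [0.002,0,0.04],"rot": [0,0,0],"hand": 0.1},{"travel": [0.002,0,0.04],"rot": [0,0,0],"hand": 0.1},{"travel": [0.002,0,0.04],"rot": [0,0,0],"hand": 0.1},{"travel": [0.002,0,0.04],"rot": [0,0,0],"hand": 0.1},{"travel": [0.002,0,0.04],"rot": [0,0,0],"hand": 0.1},{"travel": [0.001,0,0.022],"rot": [0,0,0],"hand": 0.1},{"travel": [0,0,0],"rot": [0,0,0],"hand": 0.1},{"travel": [0,0,0],"rot": [0,0,0],"hand": 0.1}]'

```text
clock: 35.67
position: [627.7, 85.3, 122.2]
ee_rot: [0.999, -0.025, -0.028, -0.0]
contact_force: [-0.1, 0.1, -0.7]
gripper_width: 23.3
grasp_force: 60.1
```

Lower 3 mm more, release, retreat, then check the end state.

>>> servo_tool --motion '[{"travel": [0,0,0.012],"rot": [0,0,0],"hand": 0.1},{"travel": [0,0,0],"rot": [0,0,0],"hand": 0.1},{"travel": [0,0,0],"rot": [0,0,0],"hand": 0.5},{"travel": [0,0,0],"rot": [0,0,0],"hand": 0.5},{"travel": [0,0,0],"rot": [0,0,0],"hand": 0.5},{"travel": [-0.004,0,-0.08],"rot": [0,0,0],"hand": 0.5},{"travel": [-0.006,0,-0.12],"rot": [0,0,0],"hand": 0.5},{"travel": [-0.007,0,-0.14],"rot": [0,0,0],"hand": 0.5},{"travel": [-0.007,0,-0.14],"rot": [0,0,0],"hand": 0.5},{"travel": [0,0,0],"rot": [0,0,0],"hand": 0.5}]'

```text
clock: 36.5
position: [632.2, 85.6, 249.2]
ee_rot: [1.0, -0.024, -0.02, -0.002]
contact_force: [0.7, -0.8, 1.6]
gripper_width: 42.6
grasp_force: 0.0
```

>>> servo_tool --motion '[{"travel": [-0.15,0,0],"rot": [0,0,0],"hand": 0.5},{"travel": [-0.15,0,0],"rot": [0,0,0],"hand": 0.5},{"travel": [-0.15,0,0],"rot": [0,0,0],"hand": 0.5},{"travel": [-0.15,0,0],"rot": [0,0,0],"hand": 0.5},{"travel": [0,0,0],"rot": [0,0,0],"hand": 0.5},{"travel": [0,0,0],"rot": [0,0,0],"hand": 0.5}]'

```text
clock: 37.0
position: [477.3, 92.7, 249.3]
ee_rot: [0.999, -0.024, -0.027, -0.001]
contact_force: [-0.3, 0.7, 1.0]
gripper_width: 43.1
grasp_force: 0.0
```

```bash
python3 heads.py; python3 clip.py "[(592,86,112),(592,-94,112)]"; python3 - <<'E'
from h import *
np.set_printoptions(precision=1,suppress=True)
for n in("top","side"):
    _,W=cloud(n)
    for x,y in((624,84),(624,-95)):
        P=sel(W,(x-40,x+40),(y-40,y+40),(100,106));d=P[:,:2]-[x-1.8,y+(1 if n=="top" else -2)];r=np.hypot(*d.T)
        print(n,len(P),circ(P[(r>26)&(r<38)]))
    P=sel(W,(390,690),(-460,460),(88,106));P=P[np.abs(P[:,0]-624)>60];print('other things at ~100 high',len(P),P.mean(0) if len(P) else '')
E
```

```text
37.0 [477.3  92.7 249.3] [[0.997, -0.048, -0.053], [-0.048, -0.999, 0.004], [-0.053, -0.001, -0.999]] w 43.1 F [-0.3  0.7  1. ] g 0.0
top stand 116 148.00690358145135 ((452.5643310546875, -370.10968017578125), (18.367259979248047, 23.657590866088867), 19.926015853881836)
top B 105 163.04030112867272 ((646.4918823242188, -92.1141357421875), (17.229877471923828, 22.1968936920166), 1.0259262323379517)
top A 106 163.0920317385224 ((627.2765502929688, 88.53553771972656), (17.7390079498291, 22.479238510131836), 0.8612219095230103)
side stand 115 147.96616812142076 ((453.0112609863281, -372.7715148925781), (18.55457878112793, 24.037944793701172), 26.27800178527832)
side B 61 162.62937339608544 ((646.8555908203125, -95.00777435302734), (18.838069915771484, 22.223827362060547), 0.5393294095993042)
side A 52 162.753717715885 ((627.334228515625, 84.35726928710938), (20.797725677490234, 24.576370239257812), 5.172391891479492)
top lo 33 [576.8  89.8 142.1] [ 8.3 16.2 11.7]
top hi 47 [603.9  88.7 141.2] [ 7.5 15.5 12. ]
top eye 6 [619.9  85.8 106.4] [1.5 7.5 1.6]
top eye 7 [638.6 -92.4 106.8] [2.5 7.4 4.3]
side lo 17 [576.3  87.6 143.4] [ 6.1 18.7  7.2]
side hi 32 [604.1  85.9 141.6] [ 6.8 16.  12.6]
side eye 20 [624.4  81.5 109.1] [ 9.1 13.  11.6]
side eye 21 [628.7 -96.6 107.6] [19.5  9.3  3.7]
37.2 [479.7  93.  248.1] [[0.997, -0.05, -0.055], [-0.05, -0.999, 0.003], [-0.055, -0.0, -0.998]] w 42.5 F [ 0.5 -0.4  0.1] g 0.0
top 94 (array([621.4,  84.9]), np.float64(1.2670061943937505))
top 97 (array([640.5, -93. ]), np.float64(1.0626803610996034))
other things at ~100 high 26 [433.6 154.5  97. ]
side 75 (array([621.2,  82.6]), np.float64(1.8858550495424304))
side 70 (array([642.2, -95.5]), np.float64(1.3207771077393426))
other things at ~100 high 64 [434.8 186.9  96.6]
```

```bash
python3 clip.py "[(612,-94,112)]"; python3 - <<'E'
from h import *
np.set_printoptions(precision=1,suppress=True)
for n in("top","side"):
    _,W=cloud(n)
    P=sel(W,(390,690),(-460,460),(88,106));P=P[np.abs(P[:,0]-624)>60]
    P=P[np.argsort(P[:,1])]
    for g in np.split(P,np.where(np.diff(P[:,1])>10)[0]+1): print(n,len(g),g.mean(0))
    for y,hx in((85,627),(-93,646.5)):  # probe heads: lean
        for z in(112,130,145,160):
            Q=sel(W,(hx-18,hx+18),(y-20,y+20),(z-6,z+6));print(n,y,z,len(Q),np.median(Q,0) if len(Q) else'')
    P=sel(W,(560,720),(-250,-190),(-5,30));
for nm,y,x in(("spoon",(280,470),(560,680)),("scraper",(-480,-200),(560,700))):
    a=sel(cloud("top",np.load("top0.npy"))[1],x,y,(4,40));b=sel(cloud("top")[1],x,y,(4,40));print(nm,len(a),a.mean(0),len(b),b.mean(0))
E
```

```text
top lo 30 [593.7 -91.3 142. ] [ 8.  16.   9.4]
top hi 32 [622.6 -91.1 142.6] [ 4.6 16.1  9.5]
top eye 5 [640.3 -92.7 106.4] [1.3 7.7 4.1]
side lo 22 [593.3 -94.2 143.7] [ 5.4 17.5  6.1]
side hi 31 [623.5 -94.2 141.8] [ 5.8 15.5 11.7]
side eye 15 [642.7 -95.5 109.5] [ 7.6 10.2 10. ]
37.4 [479.3  92.8 247.7] [[0.997, -0.05, -0.056], [-0.05, -0.999, 0.002], [-0.056, 0.0, -0.998]] w 42.8 F [-0.3  1.1 -0.3] g 0.0
top 8 [ 451.8 -358.3  103.5]
top 1 [439.5 236.7  89.7]
top 1 [416.1 252.5  88.3]
top 1 [417.  300.7  89.2]
top 1 [418.4 328.3  89.1]
top 1 [418.2 341.2  88.3]
top 2 [419.8 360.5  88.1]
top 12 [416.  378.9  98.1]
top 85 112 14 [619.6  83.4 107.7]
top 85 130 27 [620.   83.7 128.5]
top 85 145 28 [619.4  83.  145.5]
top 85 160 116 [626.8  87.5 163. ]
top -93 112 7 [637.9 -92.2 109.2]
top -93 130 23 [638.3 -90.4 129.4]
top -93 145 22 [638.1 -91.8 145.1]
top -93 160 119 [645.7 -91.  163. ]
side 13 [ 445.8 -373.8  102.1]
side 1 [501.4 233.8  89.1]
side 1 [502.7 267.4  88.3]
side 1 [502.7 296.1  88.4]
side 46 [427.7 381.5  94.8]
side 85 112 23 [622.1  81.  107.7]
side 85 130 35 [622.1  75.2 131.3]
side 85 145 34 [622.1  78.1 144.7]
side 85 160 65 [626.7  84.1 161.4]
side -93 112 25 [640.1 -96.6 108.5]
side -93 130 34 [ 641.3 -103.1  130.8]
side -93 145 40 [640.  -98.7 144.3]
side -93 160 77 [644.2 -95.2 161.8]
spoon 552 [613.4 356.8  14.7] 10 [665.8 450.2   4.8]
scraper 736 [ 618.2 -345.7   12.8] 766 [ 618.6 -349.3   12.6]
```

```bash
python3 - <<'E'
from h import *
np.set_printoptions(precision=1,suppress=True)
for nm,y,x in(("spoon",(230,470),(560,700)),("scraper",(-480,-200),(560,700))):
    a=sel(cloud("side",np.load("side0.npy"))[1],x,y,(5,40));b=sel(cloud("side")[1],x,y,(5,40));print(nm,len(a),a.mean(0),a.min(0),a.max(0),len(b),b.mean(0),b.min(0),b.max(0))
E
```

```text
spoon 328 [613.7 324.1  14.8] [565.9 237.3   5. ] [697.6 469.   23.2] 320 [612.6 324.3  14.9] [566.3 237.7   5.1] [688.2 469.4  25.2]
scraper 624 [ 618.7 -332.9   14. ] [ 572.2 -479.9    5. ] [ 683.9 -200.6   39.6] 608 [ 619.1 -330.7   14.1] [ 567.5 -479.3    5. ] [ 693.8 -200.4   39.8]
```

Everything is in place: both pots upright in the tin, clips seated, probes down, and the spoon and scraper unmoved.

```bash
python3 -c "
from bench import job_done
print(job_done())"
```

```text
the job is handed in; nothing more can be done
None
```

Job handed in, verdict not returned: both pots present stand in the tin, each with a clip seated and a probe through its eyelet; one pot was knocked about 2 cm but stayed upright with clip and probe, and the spoon and scraper are unmoved.

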